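Sort moulded stand struts by length into the set rows under the bench shelf

TASK

Sort the three black stand struts by length: slide each one, lying flat, into the row under the shelf whose end stop is set for its length, fully home so that it touches the stop. Feel for the stop gently: the stops are only lightly clamped and must stay where they are set. Leave the jar, the tape and the tub alone.

Things in the scene. Friction and masses are not known exactly. Their poses are not given: they have to be found in the camera images.
- strut_short: black moulded stand strut, a straight bar 85 mm long (x), 40 mm wide (y), 28 mm high (z), lying flat on the bench; origin at the centre of its underside; its two ends are alike
- strut_mid: black moulded stand strut, a straight bar 115 mm long (x), 40 mm wide (y), 28 mm high (z), lying flat on the bench; origin at the centre of its underside; its two ends are alike
- strut_long: black moulded stand strut, a straight bar 145 mm long (x), 40 mm wide (y), 28 mm high (z), lying flat on the bench; origin at the centre of its underside; its two ends are alike
- row_short: fixed aluminium channel standing on the bench (no floor: the bench itself), the row for the 85 mm strut: 190 mm long, two walls 6 mm thick and 34 mm high, 48 mm clear between them, open at the mouth; origin at the middle of the mouth on the bench, x points into the row, y across; the rows lie side by side, 74 mm or more from middle to middle, all mouths in line right below the shelf's front edge
- stopface_short (a point): middle of the face that the 85 mm strut must touch, 14 mm above the bench, on that row's steel end stop (block 46 mm wide, top 31 mm up, with a knob on top), about 85 mm (+-9) in from the mouth; x points into the row; the stop is clamped only by friction and shifts if pushed with more than about 14 N
- row_mid: fixed aluminium channel standing on the bench (no floor: the bench itself), the row for the 115 mm strut: 190 mm long, two walls 6 mm thick and 34 mm high, 48 mm clear between them, open at the mouth; origin at the middle of the mouth on the bench, x points into the row, y across; the rows lie side by side, 74 mm or more from middle to middle, all mouths in line right below the shelf's front edge
- stopface_mid (a point): middle of the face that the 115 mm strut must touch, 14 mm above the bench, on that row's steel end stop (block 46 mm wide, top 31 mm up, with a knob on top), about 115 mm (+-9) in from the mouth; x points into the row; the stop is clamped only by friction and shifts if pushed with more than about 14 N
- row_long: fixed aluminium channel standing on the bench (no floor: the bench itself), the row for the 145 mm strut: 190 mm long, two walls 6 mm thick and 34 mm high, 48 mm clear between them, open at the mouth; origin at the middle of the mouth on the bench, x points into the row, y across; the rows lie side by side, 74 mm or more from middle to middle, all mouths in line right below the shelf's front edge
- stopface_long (a point): middle of the face that the 145 mm strut must touch, 14 mm above the bench, on that row's steel end stop (block 46 mm wide, top 31 mm up, with a knob on top), about 145 mm (+-9) in from the mouth; x points into the row; the stop is clamped only by friction and shifts if pushed with more than about 14 N
- rack: fixed low wooden shelf above the row mouths, 306 mm wide; origin on the bench at the middle of the line of mouths, x points into the rows; the board spans x 0 to 90 mm, underside 130 mm and top 148 mm above the bench (a 6 mm lip on its front edge); its posts stand at y +-138 mm, x 45 to 75 mm; a gripper pointing straight down has no room under it
- jar: glass jar standing on the shelf, 64 mm across, 110 mm high; origin at the centre of its underside; leave alone
- tape: yellow roll of tape lying on the bench beyond the struts, 100 mm across, 48 mm high; origin at the centre of its underside; leave alone
- tub: white plastic tub on the bench at the left, 160 x 120 x 130 mm high; origin at the centre of its underside; leave alone
Not all that is in view belongs to the job. What is shaped like the strut_mid but pink is not meant.

How it is judged:
By the outcome, as a careful person would: the job done as asked, in the order asked, and still so for the second after the job is handed in, with the robot touching nothing.
It also fails if it takes over 72 s, if anything falls off the work surface, if the arm or the gripper's body presses on something with over 40 N, if the wrist force passes 120 N, or if a joint passes its speed limit or range.

ROBOT

A 7-joint arm with a two-finger parallel gripper is mounted at the origin on the work surface. World frame = base frame: x ahead of the robot, y to its left, z up, the work surface at z = 0. Lengths are in m, angles in rad, forces in N, time in s.
With the tool pointing down it reaches from about 0.425 to 0.875 m from the base axis. Payload 4.7 kg.
Tool frame: the origin (TCP) lies on the centre line of the jaws, within the pads' length; the fingertips stand 14 mm ahead of it and the grasp point (between the pads) lies 5 mm behind it; z points along the fingers, y is the direction in which the jaws open and shut (so a half turn about z gives the same grasp; the last joint's range is limited). The gripper opens to 87 mm and grips with 3 to 60 N. Pads are 19 mm wide; open, the fingers measure 117 mm over their backs; the gripper's body (75 mm by 190 mm) begins 51 mm behind the grasp point.
Start: joints at [1.188, 0.321, -0.07, 1.45, 0.023, 1.371, -0.057], TCP at [0.251, -0.6, 0.201] pointing down, gripper open.
Joint ranges: [-2.86, 2.86], [-0.3, 2.09], [-1.38, 1.24], [0.06, 2.45], [-1.56, 4.7], [0.09, 2.05], [-2.69, 2.69]. Speed limits (rad/s): [2.57, 2.57, 3.14, 3.14, 3.14, 3.14, 3.14].

INTERFACE

Orientations are given as a rotation vector (axis times angle).
In Python, from bench import ctrl gives the robot as it stands. The module is installed in compiled form; this text tells all that it offers.
- The arm moves only by the tool step_arm, never from a script. Its argument "plan" is a list of rows, each a list of 3 entries, a list of its own where there are three numbers: the turn, a rotation vector about the tool's x, y, z in rad, then the shift along the tool's x, y, z in m, then the closure in counts, from 0 (fully open) to 255 (shut). In form: [[[rx, ry, rz], [x, y, z], hand], ...]. A call has exactly 10 rows; each row is the pose to reach, as a shift and turn from the pose commanded when the call began, along the tool's axes at that moment; what a row does not reach only later rows make up. A row lasts 1/8 s, in which the tool goes at most 62.5 mm and 10.7 degrees, less where a joint would pass 70% of its speed; a pose out of reach is approached as far as the arm can. A call with a gripper value outside its range is refused whole. The fingers move at their own pace and stop on an object; "squeeze" is the grip in N (left out, the last holds). Time passes only in rows, so rows that repeat a pose let the fingers close, or fill a call up. It gives the time, the measured TCP pose, the force and the opening at its end, in the units of the state.
- ctrl.get_state(): the state, without advancing time (a new reading comes with each control period).
- ctrl.get_image(name): name is "side" or "top" or "wrist"; returns the picture (420x560x3 uint8, red, green, blue); there is no depth.
- ctrl.calibration(name): a dict with "fov_y" (degrees; the focal length in pixels is half the picture's height over the tangent of half this angle, whatever the lens; pixels are square), "cx", "cy" (the principal point, pixels), "k1" (the pictures are not rectified: a ray, as slopes to the right and down, at radius r is drawn at 1 + k1 r^2 times it, then the intrinsics apply), "rvec" (rotation vector, rad) and "tvec" (3), from world to camera coordinates, as OpenCV has them. Camera axes: x right, y down, z forward; pixel columns grow to the right and rows downward; lengths in m; the calibration is good to about 2 mm. A picture is of the moment at which its call begins: read the wrist's pose just before it. calibration takes no time and is no camera call; for the wrist camera it gives the pose at the moment of the call.
- ctrl.close_job(): hands the job in, once; it reports no verdict.
Trained networks look in the newest picture that a camera, given by its name, has taken for a name from the list of things; names that differ only in an ending like _2 or _b are one class to them, and where a whole thing is asked for, a point or a joint stands for the part that bears it (a point fixed in the world has none). Each returns a list of dicts, best first, with "score" (0 to 1); they miss things now and then, are a little off and sometimes report something else, mostly with a low value. They report only what shows in the picture. A call takes as long as a camera call. They do not tell look-alikes from the thing itself.
- ctrl.cut_out(camera, label): "pixels" (420x560 bool, what is visible of it) and "rect" ([left, top, width, height] in pixels, round what is visible of it).
The state is a dict: "time": time; "joint_positions": joint angles; "qd": joint speeds; "joint_torque": joint torques, N m; "position": TCP position; "tool_rot": TCP orientation; "ft_force": force on the tool from outside, world axes, zero at the start; "torque": the same for the moment, N m; "grip_width": opening from 0.0 (shut) to 1.0 (fully open).
Only numpy, scipy, OpenCV 4.12 (cv2) and the standard library are available. Lean on these libraries where they do the work, as an engineer would, in place of code of your own. Each camera call takes 0.05 s, during which the arm holds its last target.

## Working session

There is one attempt and no reset: what is moved stays moved. The work goes in short steps, Python scripts to look and compute and a tool call to move; the robot and the scene stay as the last step left them, time stands still between calls to the robot, and variables do not carry over. Pictures are saved under pics/ and viewed, and the job is handed in when it is done.

Besides the shell and the picture viewer there is one more tool, called by a JSON object that holds its "api" and its "payload". step_arm: Moves the arm, as the interface text tells. Its arguments: {"type":"object","properties":{"plan":{"type":"array"},"squeeze":{"type":"number"}},"required":["plan"]}

```bash
mkdir -p pics; cat > h.py <<'E'
import numpy as np,cv2
from bench import ctrl
from scipy.spatial.transform import Rotation as R
def K(c):
    f=210/np.tan(np.radians(c['fov_y'])/2); return f
def ray(c,uv):
    f=K(c); uv=np.atleast_2d(uv).astype(float)
    d=(uv-[c['cx'],c['cy']])/f; s=d.copy()
    for _ in range(30): s=d/(1+c['k1']*(s**2).sum(1,keepdims=True))
    Rm=R.from_rotvec(np.ravel(c['rvec'])).as_matrix(); o=-Rm.T@np.ravel(c['tvec'])
    return o,np.c_[s,np.ones(len(s))]@Rm
def onz(c,uv,z):
    o,d=ray(c,uv); return o+d*((z-o[2])/d[:,2])[:,None]
def proj(c,P):
    P=np.atleast_2d(P); Rm=R.from_rotvec(np.ravel(c['rvec'])).as_matrix()
    q=P@Rm.T+np.ravel(c['tvec']); s=q[:,:2]/q[:,2:]
    return K(c)*s*(1+c['k1']*(s**2).sum(1,keepdims=True))+[c['cx'],c['cy']]
def shot(n,name):
    im=ctrl.get_image(n); cv2.imwrite('pics/'+name,im[:,:,::-1]); return im
def st():
    s=ctrl.get_state(); print('t',round(s['time'],2),'p',np.round(s['position'],4),'rot',np.round(s['tool_rot'],3),'F',np.round(s['ft_force'],1),'g',round(s['grip_width'],3)); return s
E
python3 - <<'E'
from h import *
s=st();print(R.from_rotvec(s['tool_rot']).as_matrix().round(3))
for n in('side','top','wrist'):
    c=ctrl.calibration(n);print(n,c); shot(n,n+'0.png')
E
```

```text
t 0.0 p [ 0.2509 -0.599   0.1995] rot [-3.078e+00 -6.190e-01  1.000e-03] F [ 0.6 -0.3  0. ] g 1.001
[[ 0.922  0.386 -0.001]
 [ 0.386 -0.922  0.002]
 [-0.    -0.002 -1.   ]]
side {'fov_y': 54.30636541628795, 'cx': 272.94497044861004, 'cy': 215.8424765094776, 'k1': -0.11748914540007117, 'rvec': array([ 0.98641106,  2.39564714, -1.08191138]), 'tvec': array([ 0.35041092, -0.17812433,  1.61409029])}
top {'fov_y': 43.96282374203258, 'cx': 282.438573438486, 'cy': 225.50702964689998, 'k1': -0.0810039285484732, 'rvec': array([ 2.10956246, -2.17113054,  0.17849925]), 'tvec': array([0.07091839, 0.56422708, 1.46398302])}
wrist {'fov_y': 67.52866510269547, 'cx': 276.1862227644202, 'cy': 212.1306402417857, 'k1': 0.01886674770054799, 'rvec': array([-2.44179916,  1.62531619,  0.20010101]), 'tvec': array([-0.65039759, -0.02868162,  0.38942533])}
```

View pics/top0.png

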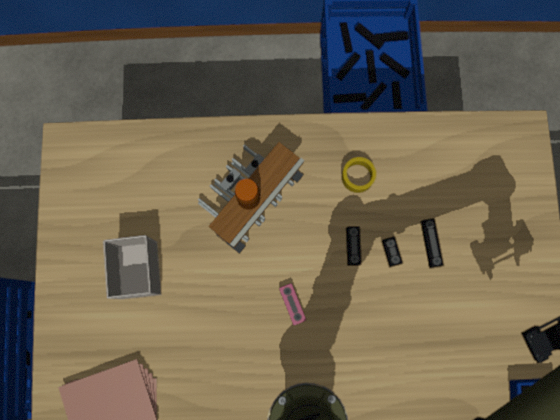

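View pics/side0.png

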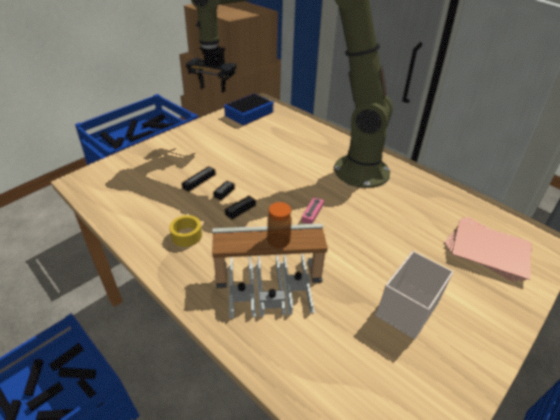

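View pics/wrist0.png

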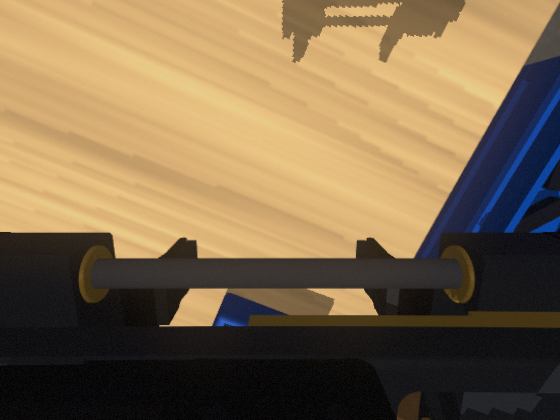

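```bash
python3 - <<'E'
from h import *
c=ctrl.calibration('top')
ctrl.get_image('top')
from scipy.ndimage import label
for n in['strut_short','strut_mid','strut_long','row_short','row_mid','row_long','stopface_short','stopface_mid','stopface_long','rack','jar','tape']:
    for d in ctrl.cut_out('top',n)[:2]:
        m=d['pixels']; pts=np.argwhere(m)[:,::-1]; r=cv2.minAreaRect(pts.astype(np.float32))
        b=cv2.boxPoints(r); z={'s':.028,'r':.034,'t':.04,'j':.2}[n[0]]
        if n=='rack': z=.148
        P=onz(c,b,z)[:,:2]; e=[np.linalg.norm(P[i]-P[i-1]) for i in(1,2)]
        i=np.argmax(e); v=P[1]-P[0] if i==0 else P[2]-P[1]
        print(n,round(d['score'],2),d['rect'],len(pts),'ctr',onz(c,pts.mean(0),z)[0,:2].round(4),'size',np.round(e,3),'yaw',round(np.degrees(np.arctan2(v[1],v[0]))%180,1))
c2=ctrl.calibration('wrist');s=ctrl.get_state();Rt=R.from_rotvec(s['tool_rot']).as_matrix()
Rc=R.from_rotvec(c2['rvec']).as_matrix();o=-Rc.T@c2['tvec']
print('cam in tool',Rt.T@(o-s['position']),(Rt.T@Rc.T).round(3))
im=ctrl.get_image('top');cv2.imwrite('pics/rz.png',cv2.resize(im[100:290,180:460,::-1],None,fx=2.8,fy=2.8,interpolation=2))
im=ctrl.get_image('side');cv2.imwrite('pics/rzs.png',cv2.resize(im[190:330,150:350,::-1],None,fx=4,fy=4,interpolation=2))
E
```

```text
strut_short 0.72 [383.3, 238.3, 18.5, 29.2] 399 ctr [ 0.4833 -0.2626] size [0.042 0.084] yaw 13.3
strut_mid 0.9 [280.3, 286.2, 23.5, 38.9] 534 ctr [0.3395 0.0329] size [0.04  0.115] yaw 20.1
strut_mid 0.77 [341.3, 223.8, 19.4, 40.3] 557 ctr [ 0.5055 -0.1511] size [0.043 0.113] yaw 179.6
strut_long 0.94 [420.6, 217.7, 26.6, 48.8] 805 ctr [ 0.5006 -0.3839] size [0.055 0.15 ] yaw 9.5
row_short 0.49 [200.8, 186.9, 61.4, 52.8] 187 ctr [0.6353 0.2422] size [0.071 0.187] yaw 49.5
row_mid 0.96 [232.9, 145.6, 60.3, 55.8] 446 ctr [0.7477 0.137 ] size [0.079 0.192] yaw 48.8
row_mid 0.7 [340.2, 155.0, 36.7, 37.2] 694 ctr [ 0.7166 -0.1755] size [0.111 0.104] yaw 133.7
row_long 0.68 [217.2, 162.9, 59.2, 60.1] 430 ctr [0.6952 0.1981] size [0.075 0.192] yaw 48.8
stopface_short 0.34 [207.9, 143.8, 95.2, 107.6] 3319 ctr [0.6612 0.1263] size [0.342 0.129] yaw 140.7
stopface_mid 0.47 [244.6, 152.9, 18.7, 23.7] 190 ctr [0.7573 0.1351] size [0.069 0.027] yaw 139.9
stopface_long 0.72 [218.2, 167.5, 25.1, 23.9] 252 ctr [0.7112 0.2058] size [0.067 0.037] yaw 139.2
rack 0.96 [209.1, 145.6, 93.9, 108.3] 3352 ctr [0.6335 0.1228] size [0.316 0.117] yaw 140.2
jar 0.57 [234.9, 180.3, 23.8, 29.7] 612 ctr [0.6273 0.1462] size [0.063 0.081] yaw 178.8
tape 0.7 [339.7, 157.8, 37.1, 33.8] 643 ctr [ 0.7151 -0.1765] size [0.105 0.107] yaw 176.5
tape 0.34 [208.2, 142.7, 96.3, 112.4] 3322 ctr [0.6583 0.1261] size [0.337 0.127] yaw 140.1
cam in tool [ 0.06547211  0.00115474 -0.18448632] [[-0.001 -0.971 -0.241]
 [ 1.    -0.001  0.   ]
 [-0.    -0.241  0.971]]
```

View pics/rz.png

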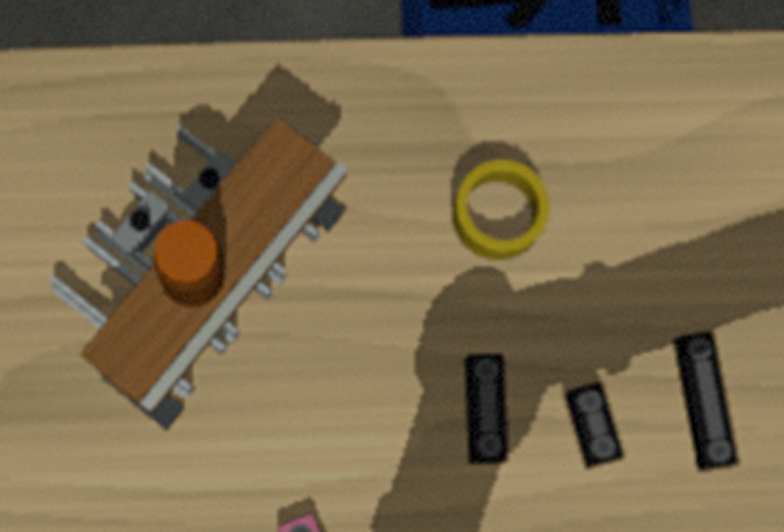

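View pics/rzs.png

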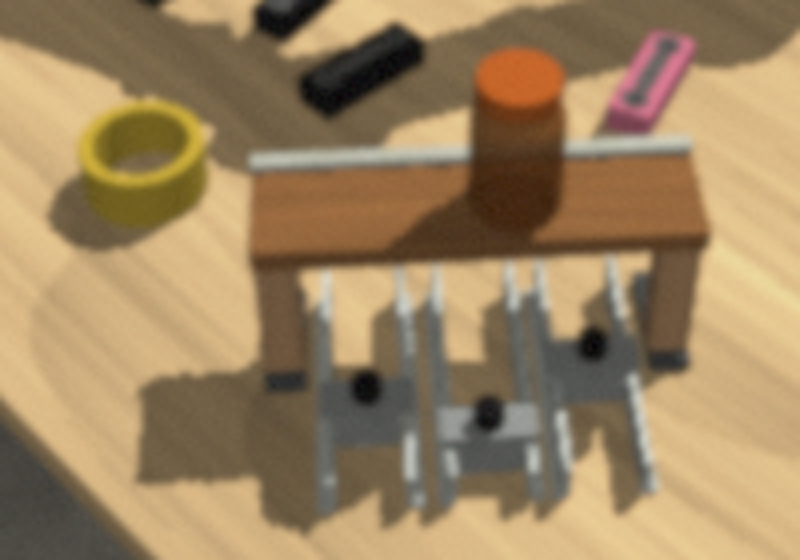

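```bash
cat > mv.py <<'E'
import json,sys,os
from h import *
def RM(yaw,tilt):
    y=np.radians(yaw);x=np.array([np.cos(y),np.sin(y),0]);z=np.array([0,0,-1.]);
    return np.c_[x,np.cross(z,x),z]@R.from_euler('y',tilt,degrees=True).as_matrix()
def cmd():
    if os.path.exists('cmd.json'):
        d=json.load(open('cmd.json'));return np.array(d['p']),np.array(d['R'])
    return np.array([.251,-.6,.201]),R.from_rotvec(ctrl.get_state()['tool_rot']).as_matrix()
def plan(wps,nd=3):
    """wps: (pos,yaw,tilt,hand,nrows) ; writes next cmd"""
    p0,R0=cmd(); p=p0.copy();Rc=R0.copy(); rows=[]
    from scipy.spatial.transform import Slerp
    for pos,yaw,tilt,h,n in wps:
        pos=np.array(pos,float); Rt=RM(yaw,tilt)
        dr=(R.from_matrix(Rc).inv()*R.from_matrix(Rt)).as_rotvec()
        if np.linalg.norm(dr)/n>np.radians(10.7) or np.linalg.norm(pos-p)/n>.0625: print('TOO FAST',np.degrees(np.linalg.norm(dr)),np.linalg.norm(pos-p),n)
        for i in range(1,n+1):
            f=i/n; Ri=Rc@R.from_rotvec(dr*f).as_matrix(); pi=p+(pos-p)*f
            rv=R.from_matrix(R0.T@Ri).as_rotvec().round(3); sh=(R0.T@(pi-p0)).round(nd)
            rows.append([(rv+0).tolist(),(sh+0).tolist(),h])
        p=pos;Rc=Rt
    assert len(rows)==10,len(rows)
    print(json.dumps(rows).replace('], ',',').replace('-0.0,','0,') if 0 else json.dumps(rows))
    L=rows[-1]; json.dump({'p':(p0+R0@np.array(L[1])).tolist(),'R':(R0@R.from_rotvec(L[0]).as_matrix()).tolist()},open('cmd.json','w'))
E
python3 - <<'E'
from mv import *
u=np.array([np.cos(np.radians(50)),np.sin(np.radians(50)),0])
m=np.array([.606,.090,0])
plan([(m-.19*u+[0,0,.2],50,30,0,10)])
E
```

```text
[[[0.012, 0.051, -0.046], [0.043, -0.041, 0.0], 0], [[0.025, 0.103, -0.093], [0.085, -0.082, 0.0], 0], [[0.037, 0.154, -0.139], [0.128, -0.124, 0.0], 0], [[0.05, 0.205, -0.186], [0.17, -0.165, 0.0], 0], [[0.062, 0.257, -0.232], [0.213, -0.206, 0.0], 0], [[0.075, 0.308, -0.279], [0.255, -0.247, 0.001], 0], [[0.087, 0.36, -0.325], [0.298, -0.289, 0.001], 0], [[0.1, 0.411, -0.372], [0.34, -0.33, 0.001], 0], [[0.112, 0.462, -0.418], [0.383, -0.371, 0.001], 0], [[0.125, 0.514, -0.465], [0.425, -0.412, 0.001], 0]]
```

{"api": "step_arm", "payload": {"plan": [[[0.012, 0.051, -0.046], [0.043, -0.041, 0.0], 0], [[0.025, 0.103, -0.093], [0.085, -0.082, 0.0], 0], [[0.037, 0.154, -0.139], [0.128, -0.124, 0.0], 0], [[0.05, 0.205, -0.186], [0.17, -0.165, 0.0], 0], [[0.062, 0.257, -0.232], [0.213, -0.206, 0.0], 0], [[0.075, 0.308, -0.279], [0.255, -0.247, 0.001], 0], [[0.087, 0.36, -0.325], [0.298, -0.289, 0.001], 0], [[0.1, 0.411, -0.372], [0.34, -0.33, 0.001], 0], [[0.112, 0.462, -0.418], [0.383, -0.371, 0.001], 0], [[0.125, 0.514, -0.465], [0.425, -0.412, 0.001], 0]]}}

```text
time: 2.15
position: [0.4846, -0.0536, 0.1999]
tool_rot: [-2.572, -1.203, -0.692]
ft_force: [0.9, -0.5, 0.3]
grip_width: 0.996
```

```bash
python3 - <<'E'
from mv import *
s=st();p,Rc=cmd();print(p,R.from_matrix(Rc).as_rotvec())
c=ctrl.calibration('wrist');print(c['rvec'],c['tvec'])
im=shot('wrist','w1.png')
np.savez('w1.npz',rvec=c['rvec'],tvec=c['tvec'])
for n in['row_short','row_mid','row_long','stopface_short','stopface_mid','stopface_long','rack']:
    for d in ctrl.cut_out('wrist',n)[:2]: print(n,round(d['score'],2),d['rect'],d['pixels'].sum())
E
```

```text
t 2.15 p [ 0.4846 -0.0536  0.1999] rot [-2.572 -1.203 -0.692] F [ 0.9 -0.5  0.3] g 0.996
[ 0.48376086 -0.05576542  0.19994881] [-2.5732285  -1.20017387 -0.68993472]
[ 2.70100987 -0.98129836  0.14176038] [-0.40747706  0.33357392  0.3110372 ]
row_short 0.56 [198.1, 63.2, 57.5, 70.7] 1922
row_mid 0.81 [313.2, 63.6, 54.7, 70.9] 1649
row_long 0.7 [254.6, 63.5, 54.0, 74.6] 1197
stopface_short 0.94 [210.3, 65.7, 28.6, 15.0] 575
stopface_mid 0.59 [342.8, 68.5, 1.7, -2.0] 1
stopface_mid 0.24 [311.6, 62.7, 56.4, 71.7] 1545
rack 0.91 [118.6, 0.6, 333.7, 137.1] 23087
rack 0.41 [201.8, 63.9, 55.4, 73.1] 2061
```

View pics/w1.png

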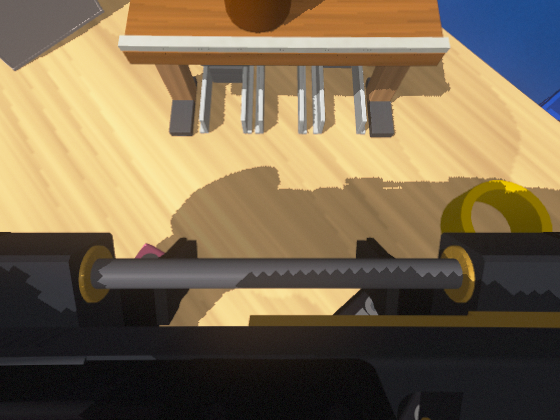

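```bash
python3 - <<'E'
import cv2
im=cv2.imread('pics/w1.png');cv2.imwrite('pics/w1z.png',cv2.resize(im[55:145,165:400],None,fx=3.4,fy=3.4,interpolation=cv2.INTER_CUBIC))
E
```

```text
(no output)
```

View pics/w1z.png

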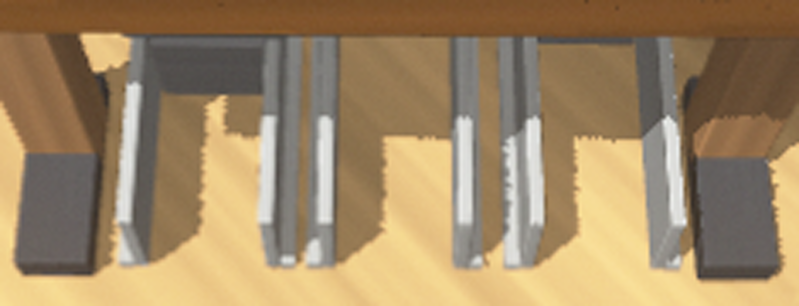

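```bash
python3 - <<'E'
from h import *
d=np.load('w1.npz');c=ctrl.calibration('wrist');c['rvec']=d['rvec'];c['tvec']=d['tvec']
top=np.array([[118,222],[131,222],[260,222],[273,222],[317,222],[333,222],[456,222],[472,222],[526,222],[543,222],[667,222],[685,222]])/3.4+[165,55]
P=onz(c,top,.034)[:,:2];print(P.round(4))
v=np.polyfit(P[:,0],P[:,1],1);a=np.degrees(np.arctan(v[0]));print('mouth line dir',a,'row yaw',a+90)
for yaw in(49,a+90):
    n=np.array([np.cos(np.radians(yaw)),np.sin(np.radians(yaw))]);l=np.array([-n[1],n[0]])
    print((P@n).round(4),(P@l).round(4))
foot=np.array([[148,265],[278,265],[320,265],[470,265],[530,267],[660,267]])/3.4+[165,55]
Q=onz(c,foot,0)[:,:2];print(Q@n,np.diff(Q@l))
# shelf front top edge & underside, row mouth wall direction via stop short
t=ctrl.calibration('top')
# knobs in top image: rz px /2.8+[180,100]
k=np.array([[209,178],[140,219]])/2.8+[180,100]
for z in(.035,.045):
  K2=onz(t,k,z)[:,:2];print('knob mid,long',K2@n,K2@l)
kt=np.array([[180,128],[232,165],[150,152],[205,205],[88,236],[135,275],[55,280],[103,325]])/2.8+[180,100]
T=onz(t,kt,.034)[:,:2];
for i in range(0,8,2): print('wall dir',np.degrees(np.arctan2(*(T[i]-T[i+1])[::-1])))
E
```

```text
[[0.5327 0.1555]
 [0.5365 0.1524]
 [0.5742 0.121 ]
 [0.578  0.1178]
 [0.5908 0.1071]
 [0.5955 0.1032]
 [0.6314 0.0731]
 [0.6361 0.0692]
 [0.6519 0.056 ]
 [0.6568 0.0519]
 [0.6929 0.0215]
 [0.6982 0.0171]]
mouth line dir -39.89774353862887 row yaw 50.10225646137113
[0.4668 0.4669 0.468  0.4681 0.4684 0.4686 0.4695 0.4696 0.47   0.4701
 0.4709 0.471 ] [-0.3    -0.3049 -0.3539 -0.3589 -0.3756 -0.3817 -0.4286 -0.4347 -0.4552
 -0.4617 -0.5088 -0.5157]
[0.461  0.461  0.4611 0.4611 0.4611 0.4611 0.4611 0.4611 0.4611 0.4611
 0.461  0.461 ] [-0.3089 -0.3139 -0.3629 -0.3678 -0.3846 -0.3907 -0.4375 -0.4436 -0.4642
 -0.4707 -0.5178 -0.5246]
[0.46253229 0.46262918 0.46264577 0.4626461  0.46169778 0.46159279] [-0.05345219 -0.01729512 -0.06180437 -0.02467816 -0.05344213]
knob mid,long [0.58685226 0.61618155] [-0.49614512 -0.41581972]
knob mid,long [0.58467379 0.61380757] [-0.49421331 -0.41442338]
wall dir 52.038939703906046
wall dir 43.79002196144322
wall dir 48.48858615124518
wall dir 45.36546995853159
```

```bash
python3 - <<'E'
from mv import *
plan([((.4905,-.151,.08),0,20,0,6),((.4905,-.151,.019),0,20,0,3),((.4905,-.151,.019),0,20,0,1)])
E
```

```text
[[[-0.062, -0.027, 0.132], [-0.02, 0.011, 0.012], 0], [[-0.123, -0.055, 0.264], [-0.04, 0.022, 0.023], 0], [[-0.185, -0.082, 0.396], [-0.06, 0.033, 0.035], 0], [[-0.246, -0.109, 0.528], [-0.08, 0.044, 0.046], 0], [[-0.308, -0.136, 0.66], [-0.1, 0.055, 0.058], 0], [[-0.37, -0.164, 0.792], [-0.119, 0.066, 0.069], 0], [[-0.37, -0.164, 0.792], [-0.13, 0.066, 0.087], 0], [[-0.37, -0.164, 0.792], [-0.14, 0.066, 0.105], 0], [[-0.37, -0.164, 0.792], [-0.15, 0.066, 0.122], 0], [[-0.37, -0.164, 0.792], [-0.15, 0.066, 0.122], 0]]
```

{"api": "step_arm", "payload": {"plan": [[[-0.062, -0.027, 0.132], [-0.02, 0.011, 0.012], 0], [[-0.123, -0.055, 0.264], [-0.04, 0.022, 0.023], 0], [[-0.185, -0.082, 0.396], [-0.06, 0.033, 0.035], 0], [[-0.246, -0.109, 0.528], [-0.08, 0.044, 0.046], 0], [[-0.308, -0.136, 0.66], [-0.1, 0.055, 0.058], 0], [[-0.37, -0.164, 0.792], [-0.119, 0.066, 0.069], 0], [[-0.37, -0.164, 0.792], [-0.13, 0.066, 0.087], 0], [[-0.37, -0.164, 0.792], [-0.14, 0.066, 0.105], 0], [[-0.37, -0.164, 0.792], [-0.15, 0.066, 0.122], 0], [[-0.37, -0.164, 0.792], [-0.15, 0.066, 0.122], 0]]}}

```text
time: 3.8
position: [0.4888, -0.1505, 0.0174]
tool_rot: [-3.093, 0.003, -0.54]
ft_force: [0.7, -0.7, 0.2]
grip_width: 0.996
```

```bash
python3 - <<'E'
from mv import *
st();print(cmd()[0]);shot('wrist','w2.png');st()
E
```

```text
t 3.8 p [ 0.4888 -0.1505  0.0174] rot [-3.093e+00  3.000e-03 -5.400e-01] F [ 0.7 -0.7  0.2] g 0.996
[ 0.49006923 -0.15088793  0.0192504 ]
t 3.85 p [ 0.4898 -0.1508  0.0186] rot [-3.094e+00  3.000e-03 -5.440e-01] F [ 0.3 -0.4  0.2] g 1.004
```

View pics/w2.png

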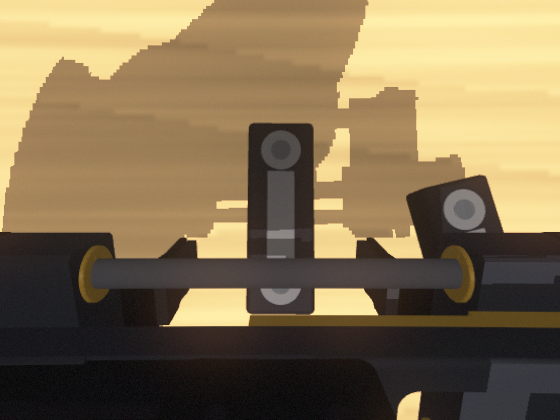

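```bash
cat >> mv.py <<'E'
YAW=50.1;n_=np.array([np.cos(np.radians(YAW)),np.sin(np.radians(YAW)),0]);l_=np.array([-n_[1],n_[0],0])
A0=.4615; B={'short':-.3384,'long':-.4141,'mid':-.4942}
def rw(row,x,z,dy=0): return (A0+x)*n_+(B[row]+dy)*l_+np.array([0,0,z])
E
python3 - <<'E'
from mv import *
c=ctrl.calibration('wrist');print(onz(c,[[281,124],[281,313],[248,220],[314,220]],.028))
p=cmd()[0]
print(rw('mid',-.09,0))
for d in (0,0): pass
plan([(p,0,20,160,4),(p+[0,0,.02],0,20,160,2),(p+[0,.0,.02],0,20,160,4)])
E
```

```text
[[ 0.56305137 -0.15502122  0.028     ]
 [ 0.4502756  -0.15458145  0.028     ]
 [ 0.50401252 -0.13516941  0.028     ]
 [ 0.50392216 -0.17441665  0.028     ]]
[ 0.61743156 -0.03200255  0.        ]
[[[0.0, 0.0, 0.0], [0.0, 0.0, 0.0], 160], [[0.0, 0.0, 0.0], [0.0, 0.0, 0.0], 160], [[0.0, 0.0, 0.0], [0.0, 0.0, 0.0], 160], [[0.0, 0.0, 0.0], [0.0, 0.0, 0.0], 160], [[0.0, 0.0, 0.0], [0.003, 0.0, -0.009], 160], [[0.0, 0.0, 0.0], [0.007, 0.0, -0.019], 160], [[0.0, 0.0, 0.0], [0.007, 0.0, -0.019], 160], [[0.0, 0.0, 0.0], [0.007, 0.0, -0.019], 160], [[0.0, 0.0, 0.0], [0.007, 0.0, -0.019], 160], [[0.0, 0.0, 0.0], [0.007, 0.0, -0.019], 160]]
```

```bash
python3 - <<'E'
from mv import *
p=cmd()[0]
q=rw('mid',-.10,.039)
m=(p+[0,0,.02])*.4+q*.6
plan([(p,0,20,255,4),(p+[0,0,.02],0,20,255,2),(m,30,20,255,4)])
E
```

```text
[[[0.0, 0.0, 0.0], [0.0, 0.0, 0.0], 255], [[0.0, 0.0, 0.0], [0.0, 0.0, 0.0], 255], [[0.0, 0.0, 0.0], [0.0, 0.0, 0.0], 255], [[0.0, 0.0, 0.0], [0.0, 0.0, 0.0], 255], [[0.0, 0.0, 0.0], [0.003, 0.0, -0.009], 255], [[0.0, 0.0, 0.0], [0.007, 0.0, -0.019], 255], [[0.045, 0.0, -0.123], [0.023, -0.017, -0.01], 255], [[0.09, 0.0, -0.246], [0.039, -0.033, -0.001], 255], [[0.135, 0.0, -0.369], [0.055, -0.05, 0.008], 255], [[0.179, 0.0, -0.492], [0.071, -0.067, 0.018], 255]]
```

```bash
sed -i "s/open('cmd.json','w')/open('next.json','w')/" mv.py
cat >> mv.py <<'E'
def commit(): os.replace('next.json','cmd.json')
E
python3 - <<'E'
from mv import *
json.dump({'p':[0.49006923,-0.15088793,0.0192504],'R':RM(0,20).tolist()},open('cmd.json','w'))
p=cmd()[0]
q=rw('mid',-.10,.039)
m=(p+[0,0,.02])*.4+q*.6
plan([(p,0,20,255,4),(p+[0,0,.02],0,20,255,2),(m,30,20,255,4)])
E
```

```text
[[[0.0, 0.0, 0.0], [0.0, 0.0, 0.0], 255], [[0.0, 0.0, 0.0], [0.0, 0.0, 0.0], 255], [[0.0, 0.0, 0.0], [0.0, 0.0, 0.0], 255], [[0.0, 0.0, 0.0], [0.0, 0.0, 0.0], 255], [[0.0, 0.0, 0.0], [0.003, 0.0, -0.009], 255], [[0.0, 0.0, 0.0], [0.007, 0.0, -0.019], 255], [[0.045, 0.0, -0.123], [0.024, -0.017, -0.013], 255], [[0.09, 0.0, -0.246], [0.041, -0.033, -0.006], 255], [[0.134, 0.0, -0.369], [0.058, -0.05, 0.0], 255], [[0.179, 0.0, -0.492], [0.075, -0.067, 0.006], 255]]
```

{"api": "step_arm", "payload": {"plan": [[[0.0, 0.0, 0.0], [0.0, 0.0, 0.0], 255], [[0.0, 0.0, 0.0], [0.0, 0.0, 0.0], 255], [[0.0, 0.0, 0.0], [0.0, 0.0, 0.0], 255], [[0.0, 0.0, 0.0], [0.0, 0.0, 0.0], 255], [[0.0, 0.0, 0.0], [0.003, 0.0, -0.009], 255], [[0.0, 0.0, 0.0], [0.007, 0.0, -0.019], 255], [[0.045, 0.0, -0.123], [0.024, -0.017, -0.013], 255], [[0.09, 0.0, -0.246], [0.041, -0.033, -0.006], 255], [[0.134, 0.0, -0.369], [0.058, -0.05, 0.0], 255], [[0.179, 0.0, -0.492], [0.075, -0.067, 0.006], 255]], "squeeze": 25}}

```text
time: 5.1
position: [0.5637, -0.0834, 0.0398]
tool_rot: [-2.905, -0.784, -0.513]
ft_force: [0.2, -0.2, 0.4]
grip_width: 0.023
```

```bash
python3 - <<'E'
from mv import *
commit()
st();print(cmd()[0]);
plan([(rw('mid',-.10,.034),50,20,255,6),(rw('mid',-.10,.034),50,20,255,4)])
E
```

```text
t 5.1 p [ 0.5637 -0.0834  0.0398] rot [-2.905 -0.784 -0.513] F [ 0.2 -0.2  0.4] g 0.023
[ 0.5625983  -0.08388793  0.03926376]
[[[0.02, 0.0, -0.055], [0.01, -0.002, 0.004], 255], [[0.04, 0.0, -0.109], [0.019, -0.005, 0.009], 255], [[0.06, 0.0, -0.164], [0.029, -0.007, 0.013], 255], [[0.08, 0.0, -0.219], [0.039, -0.009, 0.018], 255], [[0.1, 0.0, -0.273], [0.049, -0.012, 0.022], 255], [[0.119, 0.0, -0.328], [0.058, -0.014, 0.027], 255], [[0.119, 0.0, -0.328], [0.058, -0.014, 0.027], 255], [[0.119, 0.0, -0.328], [0.058, -0.014, 0.027], 255], [[0.119, 0.0, -0.328], [0.058, -0.014, 0.027], 255], [[0.119, 0.0, -0.328], [0.058, -0.014, 0.027], 255]]
```

Grip shut empty (0.023): look.

```bash
python3 - <<'E'
from mv import *
a=shot('top','t2.png');b=shot('wrist','w3.png');cv2.imwrite('pics/tw.png',cv2.resize(np.hstack([a[130:330,240:480],b[::2,::2][:200]])[:,:,::-1],None,fx=1.5,fy=1.5))
E
```

```text
(no output)
```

View pics/tw.png

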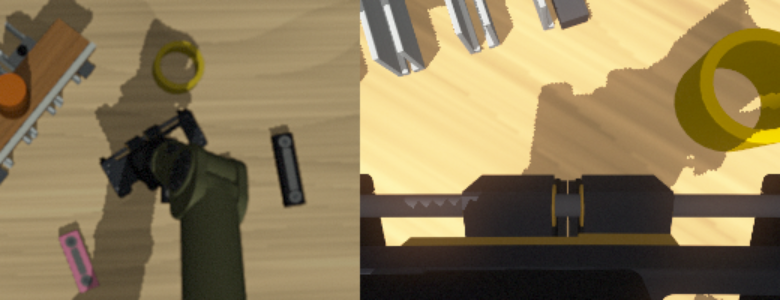

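```bash
python3 - <<'E'
from mv import *
p=cmd()[0]
plan([(p+[0,0,.06],30,20,0,2),((.47,-.15,.12),0,20,0,5),((.47,-.15,.12),0,20,0,3)])
E
```

```text
[[[0.0, 0.0, 0.0], [0.01, 0.0, -0.028], 0], [[0.0, 0.0, 0.0], [0.021, 0.0, -0.056], 0], [[-0.036, 0.0, 0.098], [0.001, 0.002, -0.068], 0], [[-0.072, 0.0, 0.197], [-0.019, 0.004, -0.08], 0], [[-0.107, 0.0, 0.295], [-0.039, 0.007, -0.091], 0], [[-0.143, 0.0, 0.394], [-0.059, 0.009, -0.103], 0], [[-0.179, 0.0, 0.492], [-0.079, 0.011, -0.115], 0], [[-0.179, 0.0, 0.492], [-0.079, 0.011, -0.115], 0], [[-0.179, 0.0, 0.492], [-0.079, 0.011, -0.115], 0], [[-0.179, 0.0, 0.492], [-0.079, 0.011, -0.115], 0]]
```

{"api": "step_arm", "payload": {"plan": [[[0.0, 0.0, 0.0], [0.01, 0.0, -0.028], 0], [[0.0, 0.0, 0.0], [0.021, 0.0, -0.056], 0], [[-0.036, 0.0, 0.098], [0.001, 0.002, -0.068], 0], [[-0.072, 0.0, 0.197], [-0.019, 0.004, -0.08], 0], [[-0.107, 0.0, 0.295], [-0.039, 0.007, -0.091], 0], [[-0.143, 0.0, 0.394], [-0.059, 0.009, -0.103], 0], [[-0.179, 0.0, 0.492], [-0.079, 0.011, -0.115], 0], [[-0.179, 0.0, 0.492], [-0.079, 0.011, -0.115], 0], [[-0.179, 0.0, 0.492], [-0.079, 0.011, -0.115], 0], [[-0.179, 0.0, 0.492], [-0.079, 0.011, -0.115], 0]]}}

```text
time: 6.45
position: [0.4705, -0.1492, 0.1199]
tool_rot: [-3.094, -0.002, -0.545]
ft_force: [-0.4, -0.3, -0.5]
grip_width: 0.982
```

```bash
python3 - <<'E'
from mv import *
commit();st();b=shot('wrist','w4.png')
c=ctrl.calibration('wrist');np.savez('w4.npz',rvec=c['rvec'],tvec=c['tvec'])
E
```

```text
t 6.45 p [ 0.4705 -0.1492  0.1199] rot [-3.094e+00 -2.000e-03 -5.450e-01] F [-0.4 -0.3 -0.5] g 0.982
```

View pics/w4.png

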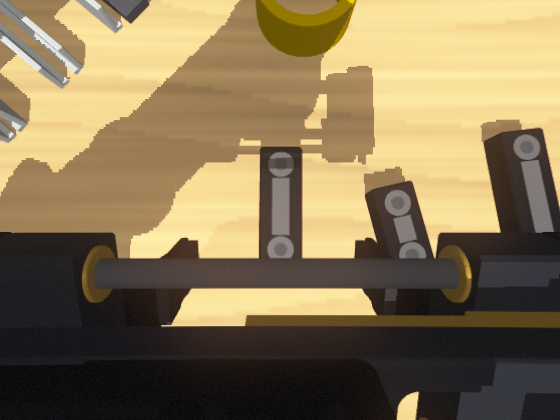

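```bash
python3 - <<'E'
from mv import *
c=ctrl.calibration('wrist');print(onz(c,[[281,148],[281,259],[260,200],[302,200]],.028).round(4))
p=(.490,-.153,.019);z=(.49,-.153,.06)
plan([(z,0,20,70,2),(p,0,20,70,2),(p,0,20,255,6)])
E
```

```text
[[ 0.5606 -0.1548  0.028 ]
 [ 0.4573 -0.1546  0.028 ]
 [ 0.5113 -0.1353  0.028 ]
 [ 0.5113 -0.1741  0.028 ]]
[[[0.0, 0.0, 0.0], [-0.001, 0.001, 0.032], 70], [[0.0, 0.0, 0.0], [-0.002, 0.003, 0.064], 70], [[0.0, 0.0, 0.0], [-0.009, 0.003, 0.083], 70], [[0.0, 0.0, 0.0], [-0.016, 0.003, 0.102], 70], [[0.0, 0.0, 0.0], [-0.016, 0.003, 0.102], 255], [[0.0, 0.0, 0.0], [-0.016, 0.003, 0.102], 255], [[0.0, 0.0, 0.0], [-0.016, 0.003, 0.102], 255], [[0.0, 0.0, 0.0], [-0.016, 0.003, 0.102], 255], [[0.0, 0.0, 0.0], [-0.016, 0.003, 0.102], 255], [[0.0, 0.0, 0.0], [-0.016, 0.003, 0.102], 255]]
```

{"api": "step_arm", "payload": {"plan": [[[0.0, 0.0, 0.0], [-0.001, 0.001, 0.032], 70], [[0.0, 0.0, 0.0], [-0.002, 0.003, 0.064], 70], [[0.0, 0.0, 0.0], [-0.009, 0.003, 0.083], 70], [[0.0, 0.0, 0.0], [-0.016, 0.003, 0.102], 70], [[0.0, 0.0, 0.0], [-0.016, 0.003, 0.102], 255], [[0.0, 0.0, 0.0], [-0.016, 0.003, 0.102], 255], [[0.0, 0.0, 0.0], [-0.016, 0.003, 0.102], 255], [[0.0, 0.0, 0.0], [-0.016, 0.003, 0.102], 255], [[0.0, 0.0, 0.0], [-0.016, 0.003, 0.102], 255], [[0.0, 0.0, 0.0], [-0.016, 0.003, 0.102], 255]], "squeeze": 25}}

```text
time: 7.75
position: [0.4898, -0.1528, 0.0188]
tool_rot: [3.093, -0.0, 0.545]
ft_force: [1.4, 0.1, 0.1]
grip_width: 0.128
```

```bash
python3 - <<'E'
from mv import *
commit()
p=cmd()[0]
q=rw('mid',-.10,.034)
plan([(p+[0,0,.015],0,20,255,1),(q,50,20,255,6),(q,50,20,255,3)])
E
```

```text
[[[0.0, 0.0, 0.0], [0.005, 0.0, -0.014], 255], [[0.05, 0.0, -0.137], [0.024, -0.019, -0.007], 255], [[0.099, 0.0, -0.273], [0.043, -0.038, 0.0], 255], [[0.149, 0.0, -0.41], [0.062, -0.057, 0.007], 255], [[0.199, 0.0, -0.547], [0.081, -0.076, 0.014], 255], [[0.249, 0.0, -0.683], [0.1, -0.095, 0.021], 255], [[0.298, 0.0, -0.82], [0.119, -0.114, 0.027], 255], [[0.298, 0.0, -0.82], [0.119, -0.114, 0.027], 255], [[0.298, 0.0, -0.82], [0.119, -0.114, 0.027], 255], [[0.298, 0.0, -0.82], [0.119, -0.114, 0.027], 255]]
```

```bash
python3 - <<'E'
from mv import *
b=shot('wrist','w5.png');st();c=shot('side','s5.png');cv2.imwrite('pics/s5z.png',cv2.resize(c[120:260,150:350,::-1],None,fx=4,fy=4,interpolation=2))
E
```

```text
t 7.8 p [ 0.4898 -0.1528  0.0187] rot [ 3.093 -0.     0.545] F [-0.3 -0.2 -0.4] g 0.086
```

View pics/w5.png

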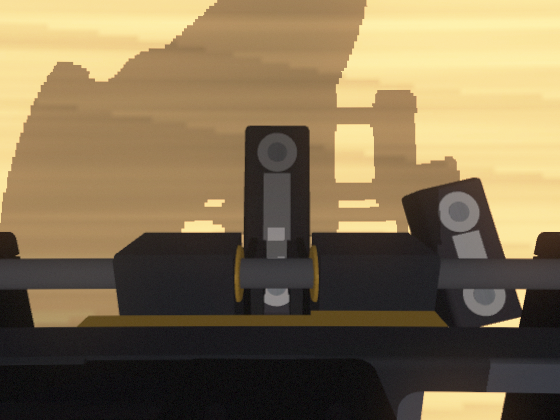

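View pics/s5z.png

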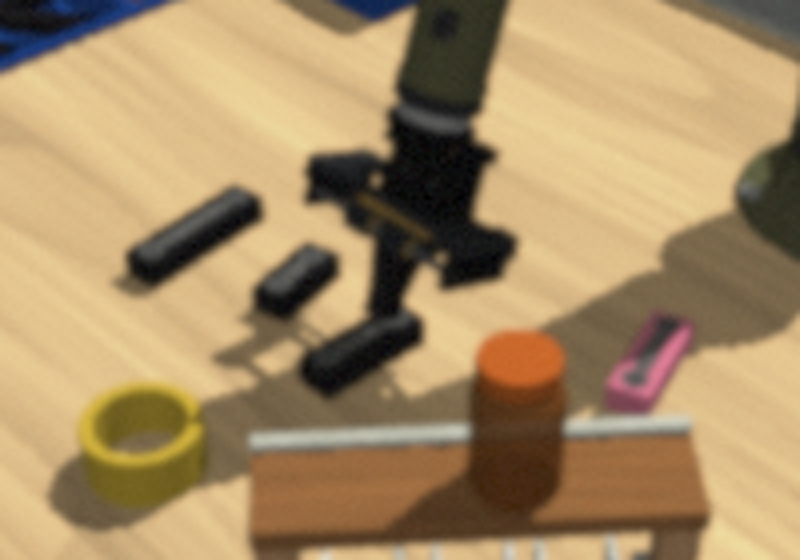

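```bash
python3 - <<'E'
from mv import *
s=st();p=s['position'];Rt=R.from_rotvec(s['tool_rot']).as_matrix()
for n in('side','wrist','top'):
    c=ctrl.calibration(n)
    print(n,'tcp,tip,back50',proj(c,[p,p+Rt[:,2]*.014,p-Rt[:,2]*.05]).round(0).tolist())
    print(' strut top corners',proj(c,[[.449,-.135,.028],[.449,-.175,.028],[.563,-.135,.028],[.563,-.175,.028]]).round(0).tolist())
b=ctrl.get_image('wrist');cv2.imwrite('pics/w6.png',cv2.resize(b[110:330,180:400,::-1],None,fx=2.7,fy=2.7,interpolation=2))
ctrl.get_image('top')
E
```

```text
t 7.85 p [ 0.4897 -0.1527  0.0186] rot [ 3.093 -0.     0.545] F [ 0.2 -0.3 -0.8] g 0.053
side tcp,tip,back50 [[243.0, 204.0], [242.0, 208.0], [247.0, 191.0]]
 strut top corners [[255.0, 199.0], [248.0, 194.0], [230.0, 214.0], [223.0, 209.0]]
wrist tcp,tip,back50 [[274.0, 244.0], [274.0, 237.0], [274.0, 280.0]]
 strut top corners [[244.0, 315.0], [313.0, 315.0], [245.0, 124.0], [311.0, 124.0]]
top tcp,tip,back50 [[354.0, 251.0], [353.0, 249.0], [356.0, 255.0]]
 strut top corners [[349.0, 264.0], [363.0, 264.0], [347.0, 226.0], [360.0, 225.0]]
```

View pics/w6.png

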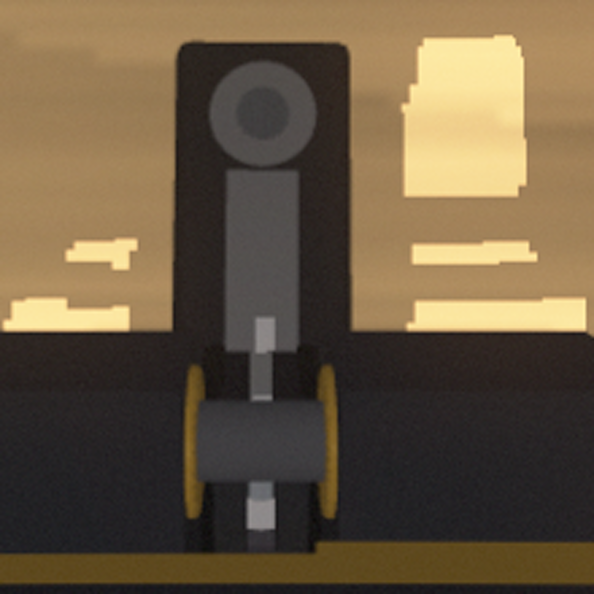

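```bash
python3 - <<'E'
from mv import *
s=st();p=s['position'];Rt=R.from_rotvec(s['tool_rot']).as_matrix()
a=ctrl.get_image('side')[:,:,::-1].copy();b=ctrl.get_image('top')[:,:,::-1].copy()
out=[]
for n,im,(x0,y0) in(('side',a,(190,150)),('top',b,(310,200))):
    c=ctrl.calibration(n); z=cv2.resize(im[y0:y0+75,x0:x0+90],None,fx=8.5,fy=8,interpolation=2) if 0 else cv2.resize(im[y0:y0+90,x0:x0+90],None,fx=4.4,fy=4.4,interpolation=2)
    w=z.copy()
    for P,col in((p,(0,0,255)),(p+Rt[:,2]*.014,(0,255,0)),([.449,-.135,.028],(255,255,0)),([.449,-.175,.028],(255,255,0)),([.563,-.135,.028],(255,255,0)),([.563,-.175,.028],(255,255,0))):
        u=(proj(c,P)[0]-[x0,y0]+.5)*4.4; cv2.circle(w,tuple(int(i) for i in u),3,col,-1)
    out.append(np.vstack([w[:300],z[:300]]))
cv2.imwrite('pics/chk.png',np.hstack(out))
E
```

```text
t 7.95 p [ 0.4897 -0.1527  0.0186] rot [ 3.094 -0.     0.545] F [ 1.   0.5 -0.9] g 0.018
```

View pics/chk.png

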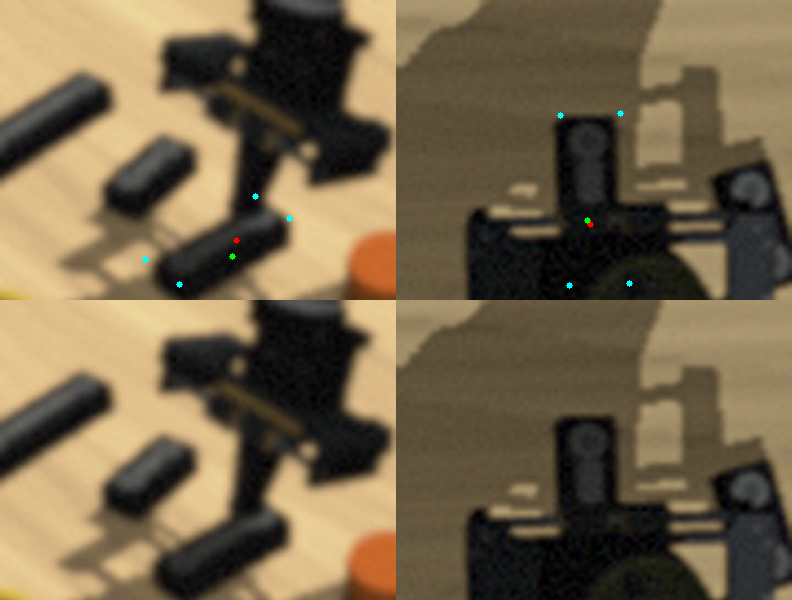

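```bash
cat >> mv.py <<'E'
D=.034
_plan=plan
def tplan(w,nd=3):
    return _plan([(np.array(p)+RM(y,t)[:,2]*D,y,t,h,n) for p,y,t,h,n in w],nd)
def T():
    p,Rc=cmd();return p-Rc[:,2]*D
E
python3 - <<'E'
from mv import *
commit() if 0 else None
print(cmd()[0],T())
a=(.49,-.154,.070);b=(.49,-.154,.022)
tplan([(a,0,25,60,6),(b,0,25,60,3),(b,0,25,60,1)])
E
```

```text
[ 0.48959183 -0.1531884   0.01899057] [ 0.47796314 -0.1531884   0.05094012]
[[[0.0, 0.015, 0.0], [0.003, 0.0, -0.002], 60], [[0.0, 0.029, 0.0], [0.007, 0.0, -0.005], 60], [[0.0, 0.044, 0.0], [0.01, 0.0, -0.007], 60], [[0.0, 0.058, 0.0], [0.014, 0.001, -0.009], 60], [[0.0, 0.073, 0.0], [0.017, 0.001, -0.012], 60], [[0.0, 0.087, 0.0], [0.021, 0.001, -0.014], 60], [[0.0, 0.087, 0.0], [0.015, 0.001, 0.001], 60], [[0.0, 0.087, 0.0], [0.01, 0.001, 0.016], 60], [[0.0, 0.087, 0.0], [0.004, 0.001, 0.031], 60], [[0.0, 0.087, 0.0], [0.004, 0.001, 0.031], 60]]
```

{"api": "step_arm", "payload": {"plan": [[[0.0, 0.015, 0.0], [0.003, 0.0, -0.002], 60], [[0.0, 0.029, 0.0], [0.007, 0.0, -0.005], 60], [[0.0, 0.044, 0.0], [0.01, 0.0, -0.007], 60], [[0.0, 0.058, 0.0], [0.014, 0.001, -0.009], 60], [[0.0, 0.073, 0.0], [0.017, 0.001, -0.012], 60], [[0.0, 0.087, 0.0], [0.021, 0.001, -0.014], 60], [[0.0, 0.087, 0.0], [0.015, 0.001, 0.001], 60], [[0.0, 0.087, 0.0], [0.01, 0.001, 0.016], 60], [[0.0, 0.087, 0.0], [0.004, 0.001, 0.031], 60], [[0.0, 0.087, 0.0], [0.004, 0.001, 0.031], 60]]}}

```text
time: 9.3
position: [0.5032, -0.1529, -0.0103]
tool_rot: [-3.066, 0.0, -0.676]
ft_force: [-0.1, -0.3, -0.2]
grip_width: 0.768
```

```bash
python3 - <<'E'
from mv import *
commit();st();print(cmd()[0]);b=shot('wrist','w7.png')
E
```

```text
t 9.3 p [ 0.5032 -0.1529 -0.0103] rot [-3.066  0.    -0.676] F [-0.1 -0.3 -0.2] g 0.768
[ 0.50395322 -0.1541884  -0.00877182]
```

View pics/w7.png

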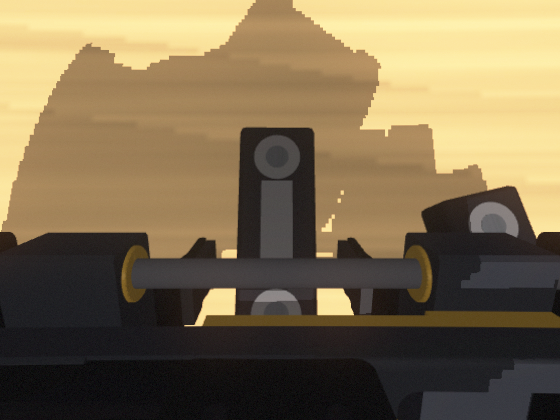

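```bash
python3 - <<'E'
from mv import *
t=T()
tplan([(t,0,25,255,6),(t+[0,0,.012],0,25,255,2),(t+[0,0,.012],0,25,255,2)])
E
```

```text
[[[0.0, 0.0, 0.0], [0.0, 0.0, 0.0], 255], [[0.0, 0.0, 0.0], [0.0, 0.0, 0.0], 255], [[0.0, 0.0, 0.0], [0.0, 0.0, 0.0], 255], [[0.0, 0.0, 0.0], [0.0, 0.0, 0.0], 255], [[0.0, 0.0, 0.0], [0.0, 0.0, 0.0], 255], [[0.0, 0.0, 0.0], [0.0, 0.0, 0.0], 255], [[0.0, 0.0, 0.0], [0.003, 0.0, -0.005], 255], [[0.0, 0.0, 0.0], [0.005, 0.0, -0.011], 255], [[0.0, 0.0, 0.0], [0.005, 0.0, -0.011], 255], [[0.0, 0.0, 0.0], [0.005, 0.0, -0.011], 255]]
```

{"api": "step_arm", "payload": {"plan": [[[0.0, 0.0, 0.0], [0.0, 0.0, 0.0], 255], [[0.0, 0.0, 0.0], [0.0, 0.0, 0.0], 255], [[0.0, 0.0, 0.0], [0.0, 0.0, 0.0], 255], [[0.0, 0.0, 0.0], [0.0, 0.0, 0.0], 255], [[0.0, 0.0, 0.0], [0.0, 0.0, 0.0], 255], [[0.0, 0.0, 0.0], [0.0, 0.0, 0.0], 255], [[0.0, 0.0, 0.0], [0.003, 0.0, -0.005], 255], [[0.0, 0.0, 0.0], [0.005, 0.0, -0.011], 255], [[0.0, 0.0, 0.0], [0.005, 0.0, -0.011], 255], [[0.0, 0.0, 0.0], [0.005, 0.0, -0.011], 255]], "squeeze": 25}}

```text
time: 10.6
position: [0.5039, -0.1538, 0.0029]
tool_rot: [3.067, -0.0, 0.679]
ft_force: [-0.5, -0.3, -1.2]
grip_width: 0.457
```

```bash
python3 - <<'E'
from mv import *
commit();st();b=shot('wrist','w8.png')
c=ctrl.calibration('wrist')
q=rw('mid',-.11,.036)
tplan([(q,50,25,255,6),(q,50,25,255,4)])
E
```

```text
t 10.6 p [ 0.5039 -0.1538  0.0029] rot [ 3.067 -0.     0.679] F [-0.5 -0.3 -1.2] g 0.457
[[[0.061, 0.0, -0.132], [0.017, -0.02, 0.007], 255], [[0.123, 0.0, -0.264], [0.033, -0.039, 0.015], 255], [[0.184, 0.0, -0.395], [0.05, -0.059, 0.022], 255], [[0.246, 0.0, -0.527], [0.067, -0.079, 0.03], 255], [[0.307, 0.0, -0.659], [0.084, -0.098, 0.037], 255], [[0.369, 0.0, -0.791], [0.1, -0.118, 0.045], 255], [[0.369, 0.0, -0.791], [0.1, -0.118, 0.045], 255], [[0.369, 0.0, -0.791], [0.1, -0.118, 0.045], 255], [[0.369, 0.0, -0.791], [0.1, -0.118, 0.045], 255], [[0.369, 0.0, -0.791], [0.1, -0.118, 0.045], 255]]
```

View pics/w8.png

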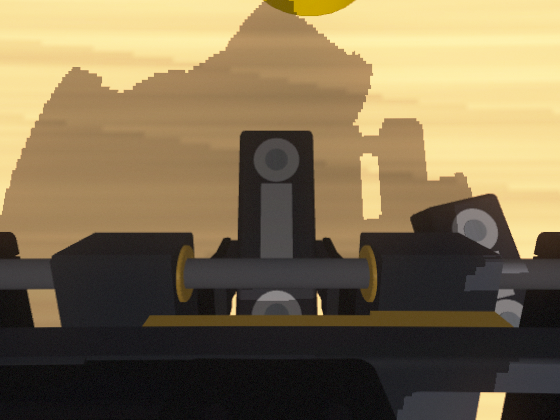

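{"api": "step_arm", "payload": {"plan": [[[0.061, 0.0, -0.132], [0.017, -0.02, 0.007], 255], [[0.123, 0.0, -0.264], [0.033, -0.039, 0.015], 255], [[0.184, 0.0, -0.395], [0.05, -0.059, 0.022], 255], [[0.246, 0.0, -0.527], [0.067, -0.079, 0.03], 255], [[0.307, 0.0, -0.659], [0.084, -0.098, 0.037], 255], [[0.369, 0.0, -0.791], [0.1, -0.118, 0.045], 255], [[0.369, 0.0, -0.791], [0.1, -0.118, 0.045], 255], [[0.369, 0.0, -0.791], [0.1, -0.118, 0.045], 255], [[0.369, 0.0, -0.791], [0.1, -0.118, 0.045], 255], [[0.369, 0.0, -0.791], [0.1, -0.118, 0.045], 255]]}}

```text
time: 11.9
position: [0.6131, -0.0364, 0.0042]
tool_rot: [-2.631, -1.225, -0.581]
ft_force: [-0.6, -0.2, -0.9]
grip_width: 0.457
```

```bash
python3 - <<'E'
from mv import *
commit();s=st();print(cmd()[0]);b=shot('wrist','w9.png')
c=ctrl.calibration('wrist');np.savez('w9.npz',rvec=c['rvec'],tvec=c['tvec'])
E
```

```text
t 11.9 p [ 0.6131 -0.0364  0.0042] rot [-2.631 -1.225 -0.581] F [-0.6 -0.2 -0.9] g 0.457
[ 0.61348817 -0.0361884   0.00475945]
```

View pics/w9.png

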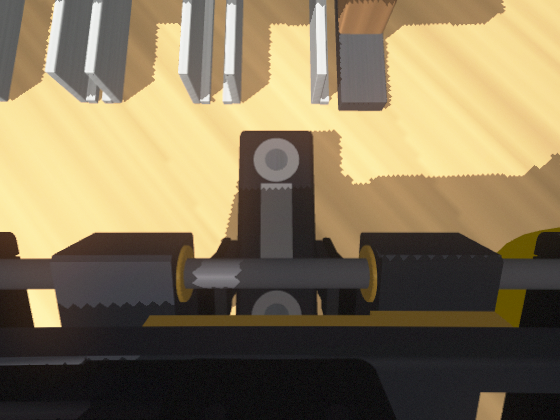

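```bash
python3 - <<'E'
import cv2
im=cv2.imread('pics/w9.png');cv2.imwrite('pics/w9z.png',cv2.resize(im[20:180,160:400],None,fx=3.3,fy=3.3,interpolation=cv2.INTER_CUBIC))
E
```

```text
(no output)
```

View pics/w9z.png

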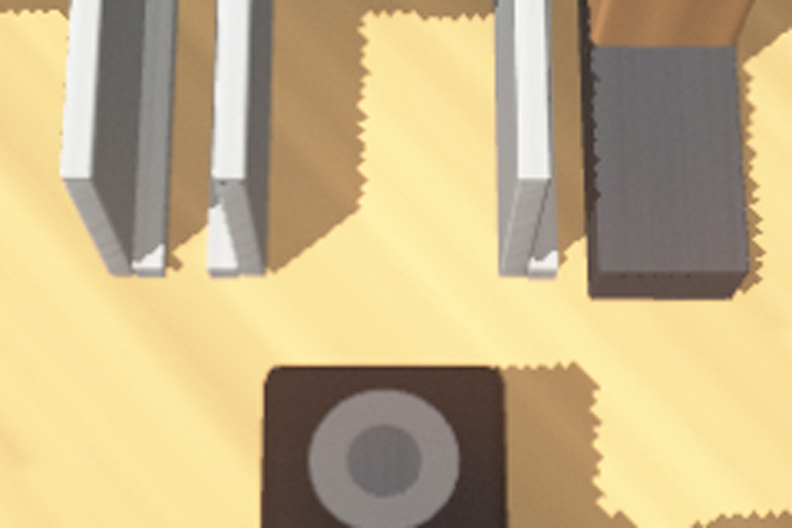

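```bash
python3 - <<'E'
from mv import *
d=np.load('w9.npz');c=ctrl.calibration('wrist');c['rvec']=d['rvec'];c['tvec']=d['tvec']
f=lambda uv,z:(lambda P:np.c_[P@n_-A0,P@l_-B['mid']].round(4))(onz(c,np.array(uv)/3.3+[160,20],z))
print('top inner',f([[245,178],[517,178]],.034));print('foot',f([[268,273],[498,276]],0))
for z in(.036,.042):print('strut',f([[265,368],[503,368]],z))
s=ctrl.get_state();p=s['position'];print('tcp',p@n_-A0,p@l_-B['mid'])
x=R.from_rotvec(s['tool_rot']).as_matrix()[:,0];print('yaw',np.degrees(np.arctan2(x[1],x[0])))
o,_=ray(c,[[0,0]]);print('cam',o@n_-A0,o@l_-B['mid'])
print('walls deeper', f([[225+3,20],[530,20]],.034))
E
```

```text
top inner [[-0.0006  0.0234]
 [-0.0007 -0.0247]]
foot [[ 0.0009  0.0231]
 [ 0.0001 -0.0251]]
strut [[-0.0374  0.019 ]
 [-0.0375 -0.0211]]
strut [[-0.0402  0.0183]
 [-0.0404 -0.0203]]
tcp -0.09603308065219707 0.0004431750487340347
yaw 49.9524975106626
cam -0.11479022485805523 -0.0005832202907752326
walls deeper [[ 0.0312  0.0271]
 [ 0.031  -0.0278]]
```

```bash
python3 - <<'E'
from mv import *
dy=.0003
q=lambda x,z:rw('mid',x,z,dy)
tz=T()[2];print(tz)
tplan([(q(-.095,tz-.0125),50.1,25,255,2),(q(-.034,tz-.0125),50.1,25,255,5),(q(-.034,tz-.0125),50.1,25,255,1),(q(-.034,tz-.013),50.1,25,105,2)])
E
```

```text
0.03557556821407642
[[[0.0, 0.0, -0.001], [0.004, 0.0, 0.009], 255], [[0.0, 0.0, -0.002], [0.008, 0.0, 0.018], 255], [[0.0, 0.0, -0.002], [0.019, 0.0, 0.023], 255], [[0.0, 0.0, -0.002], [0.031, 0.0, 0.028], 255], [[0.0, 0.0, -0.002], [0.042, 0.0, 0.033], 255], [[0.0, 0.0, -0.002], [0.053, 0.0, 0.038], 255], [[0.0, 0.0, -0.002], [0.064, 0.0, 0.043], 255], [[0.0, 0.0, -0.002], [0.064, 0.0, 0.043], 255], [[0.0, 0.0, -0.002], [0.064, 0.0, 0.044], 105], [[0.0, 0.0, -0.002], [0.063, 0.0, 0.044], 105]]
```

{"api": "step_arm", "payload": {"plan": [[[0.0, 0.0, -0.001], [0.004, 0.0, 0.009], 255], [[0.0, 0.0, -0.002], [0.008, 0.0, 0.018], 255], [[0.0, 0.0, -0.002], [0.019, 0.0, 0.023], 255], [[0.0, 0.0, -0.002], [0.031, 0.0, 0.028], 255], [[0.0, 0.0, -0.002], [0.042, 0.0, 0.033], 255], [[0.0, 0.0, -0.002], [0.053, 0.0, 0.038], 255], [[0.0, 0.0, -0.002], [0.064, 0.0, 0.043], 255], [[0.0, 0.0, -0.002], [0.064, 0.0, 0.043], 255], [[0.0, 0.0, -0.002], [0.064, 0.0, 0.044], 105], [[0.0, 0.0, -0.002], [0.063, 0.0, 0.044], 105]]}}

```text
time: 13.2
position: [0.6624, 0.0216, -0.009]
tool_rot: [-2.629, -1.228, -0.583]
ft_force: [-0.6, -1.2, 0.1]
grip_width: 0.566
```

```bash
python3 - <<'E'
from mv import *
commit();s=st();print(cmd()[0]);b=shot('wrist','w10.png')
c=ctrl.calibration('wrist');np.savez('w10.npz',rvec=c['rvec'],tvec=c['tvec'])
E
```

```text
t 13.2 p [ 0.6624  0.0216 -0.009 ] rot [-2.629 -1.228 -0.583] F [-0.6 -1.2  0.1] g 0.566
[ 0.66212825  0.0218054  -0.00850187]
```

View pics/w10.png

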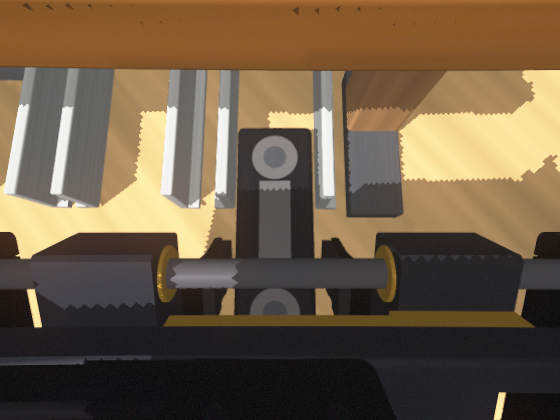

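```bash
python3 - <<'E'
from mv import *
# short stop estimate from w1
d=np.load('w1.npz');c=ctrl.calibration('wrist');c['rvec']=d['rvec'];c['tvec']=d['tvec']
uv=np.array([[215,95],[215,42],[590,40]])/3.4+[165,55]
for z in(0,.031): P=onz(c,uv,z);print(z,(P@n_-A0).round(4),(P@l_).round(3))
q=lambda x,z:rw('mid',x,z,.0)
tplan([(q(-.05,.072),50.1,25,105,2),(q(-.118,.066),50.1,40,255,4),(q(-.106,.024),50.1,40,255,3),(q(-.106,.024),50.1,40,255,1)])
E
```

```text
0 [0.0834 0.1107 0.1118] [-0.337 -0.336 -0.501]
0.031 [0.0588 0.0839 0.0849] [-0.343 -0.342 -0.494]
[[[0.0, 0.0, 0.0], [0.003, 0.0, -0.026], 105], [[0.0, 0.0, 0.0], [0.007, 0.0, -0.052], 105], [[0.0, 0.066, 0.0], [-0.007, 0.0, -0.058], 255], [[0.0, 0.131, 0.0], [-0.021, 0.0, -0.064], 255], [[0.0, 0.196, 0.0], [-0.035, 0.0, -0.07], 255], [[0.0, 0.262, 0.0], [-0.048, 0.0, -0.076], 255], [[0.0, 0.262, 0.0], [-0.051, 0.0, -0.062], 255], [[0.0, 0.262, 0.0], [-0.053, 0.0, -0.047], 255], [[0.0, 0.262, 0.0], [-0.055, 0.0, -0.033], 255], [[0.0, 0.262, 0.0], [-0.055, 0.0, -0.033], 255]]
```

{"api": "step_arm", "payload": {"plan": [[[0.0, 0.0, 0.0], [0.003, 0.0, -0.026], 105], [[0.0, 0.0, 0.0], [0.007, 0.0, -0.052], 105], [[0.0, 0.066, 0.0], [-0.007, 0.0, -0.058], 255], [[0.0, 0.131, 0.0], [-0.021, 0.0, -0.064], 255], [[0.0, 0.196, 0.0], [-0.035, 0.0, -0.07], 255], [[0.0, 0.262, 0.0], [-0.048, 0.0, -0.076], 255], [[0.0, 0.262, 0.0], [-0.051, 0.0, -0.062], 255], [[0.0, 0.262, 0.0], [-0.053, 0.0, -0.047], 255], [[0.0, 0.262, 0.0], [-0.055, 0.0, -0.033], 255], [[0.0, 0.262, 0.0], [-0.055, 0.0, -0.033], 255]]}}

```text
time: 14.5
position: [0.621, -0.0239, -0.0032]
tool_rot: [-2.45, -1.15, -0.89]
ft_force: [0.1, 0.7, 0.6]
grip_width: 0.005
```

```bash
python3 - <<'E'
from mv import *
commit();s=st();print(cmd()[0]);b=shot('wrist','w11.png');a=ctrl.get_image('side');cv2.imwrite('pics/s11.png',cv2.resize(a[140:320,170:370,::-1],None,fx=3,fy=3,interpolation=2))
c=ctrl.calibration('wrist');np.savez('w11.npz',rvec=c['rvec'],tvec=c['tvec'])
E
```

```text
t 14.5 p [ 0.621  -0.0239 -0.0032] rot [-2.45 -1.15 -0.89] F [0.1 0.7 0.6] g 0.005
[ 0.62121753 -0.02714155 -0.00183035]
```

View pics/w11.png

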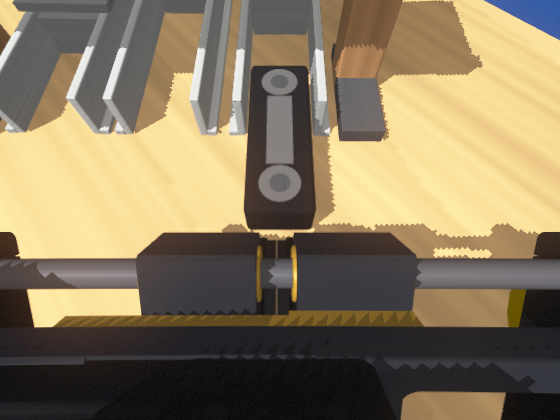

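View pics/s11.png

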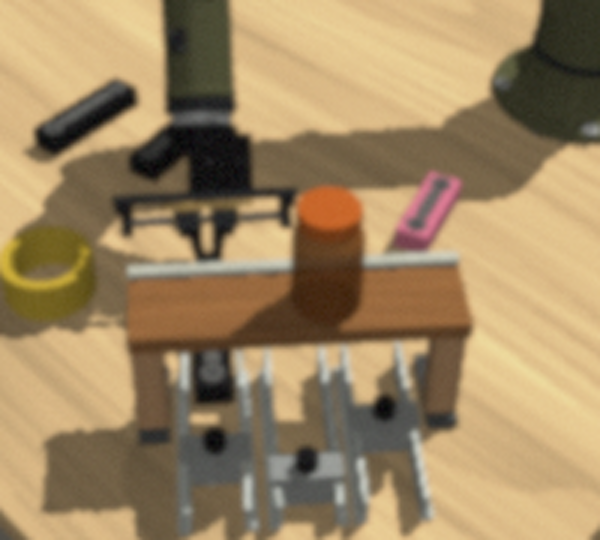

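```bash
python3 - <<'E'
from mv import *
d=np.load('w11.npz');c=ctrl.calibration('wrist');c['rvec']=d['rvec'];c['tvec']=d['tvec']
f=lambda uv,z:(lambda P:np.c_[P@n_-A0,P@l_-B['mid']].round(4))(onz(c,np.array(uv),z))
print('rear/front top',f([[278,212],[280,66]],.028),'rear bot',f([[278,228]],0))
im=cv2.imread('pics/w11.png');cv2.imwrite('pics/w11z.png',cv2.resize(im[0:80,0:340],None,fx=2.3,fy=5,interpolation=cv2.INTER_CUBIC))
E
```

```text
rear/front top [[-0.0758 -0.0011]
 [ 0.0379 -0.0026]] rear bot [[-0.0732 -0.0013]]
```

View pics/w11z.png

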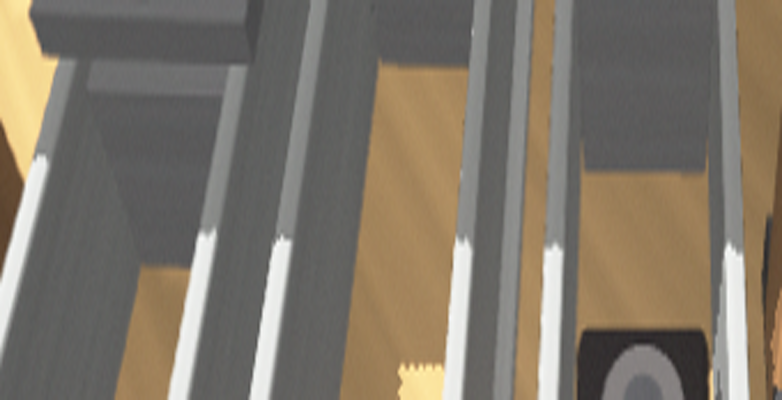

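```bash
python3 - <<'E'
from mv import *
d=np.load('w11.npz');c=ctrl.calibration('wrist');c['rvec']=d['rvec'];c['tvec']=d['tvec']
P=onz(c,[[280,33.6],[183,12.6],[72,53]],0);print('stop mid,long,short',(P@n_-A0).round(4),(P@l_).round(3))
P=onz(c,[[67,19]],.031);print((P@n_-A0).round(4))
s=ctrl.get_state();p=s['position']-R.from_rotvec(s['tool_rot']).as_matrix()[:,2]*D;print('T meas',p@n_-A0,p@l_-B['mid'],p[2])
q=lambda x,z:rw('mid',x,z,-.001)
tplan([(q(-.0325,.024),50.1,40,255,8),(q(-.0325,.024),50.1,40,255,2)])
E
```

```text
stop mid,long,short [0.1131 0.1418 0.0861] [-0.497 -0.408 -0.323]
[0.0824]
T meas -0.10390796224198501 0.0009950543554592128 0.023898710505337428
[[[0.0, 0.0, 0.0], [0.007, 0.0, 0.006], 255], [[0.0, 0.0, 0.0], [0.014, 0.0, 0.012], 255], [[0.0, 0.0, 0.0], [0.021, 0.0, 0.018], 255], [[0.0, 0.0, 0.0], [0.028, 0.001, 0.024], 255], [[0.0, 0.0, 0.0], [0.035, 0.001, 0.03], 255], [[0.0, 0.0, 0.0], [0.042, 0.001, 0.035], 255], [[0.0, 0.0, 0.0], [0.049, 0.001, 0.041], 255], [[0.0, 0.0, 0.001], [0.056, 0.001, 0.047], 255], [[0.0, 0.0, 0.001], [0.056, 0.001, 0.047], 255], [[0.0, 0.0, 0.001], [0.056, 0.001, 0.047], 255]]
```

{"api": "step_arm", "payload": {"plan": [[[0.0, 0.0, 0.0], [0.007, 0.0, 0.006], 255], [[0.0, 0.0, 0.0], [0.014, 0.0, 0.012], 255], [[0.0, 0.0, 0.0], [0.021, 0.0, 0.018], 255], [[0.0, 0.0, 0.0], [0.028, 0.001, 0.024], 255], [[0.0, 0.0, 0.0], [0.035, 0.001, 0.03], 255], [[0.0, 0.0, 0.0], [0.042, 0.001, 0.035], 255], [[0.0, 0.0, 0.0], [0.049, 0.001, 0.041], 255], [[0.0, 0.0, 0.0], [0.056, 0.001, 0.047], 255], [[0.0, 0.0, 0.0], [0.056, 0.001, 0.047], 255], [[0.0, 0.0, 0.0], [0.056, 0.001, 0.047], 255]]}}

```text
time: 15.85
position: [0.669, 0.0289, -0.0024]
tool_rot: [-2.453, -1.147, -0.893]
ft_force: [0.3, -0.1, -0.4]
grip_width: 0.006
```

```bash
python3 - <<'E'
from mv import *
commit();s=st();print('F along',s['ft_force']@n_);b=shot('wrist','w12.png')
c=ctrl.calibration('wrist');np.savez('w12.npz',rvec=c['rvec'],tvec=c['tvec'])
E
```

```text
t 15.85 p [ 0.669   0.0289 -0.0024] rot [-2.453 -1.147 -0.893] F [ 0.3 -0.1 -0.4] g 0.006
F along 0.13462139118106442
```

View pics/w12.png

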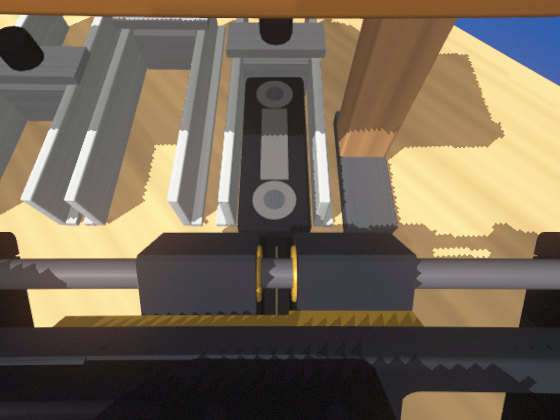

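```bash
python3 - <<'E'
from mv import *
d=np.load('w12.npz');c=ctrl.calibration('wrist');c['rvec']=d['rvec'];c['tvec']=d['tvec']
f=lambda uv,z:(lambda P:np.c_[P@n_-A0,P@l_-B['mid']].round(4))(onz(c,np.array(uv),z))
print('front top',f([[274,78]],.028),'rear',f([[273,229]],.028),'stop top front',f([[276,55]],.031),f([[276,58]],.031),'short bottom long bottom',f([[20,122],[160,69]],0))
s=ctrl.get_state();p=s['position']-R.from_rotvec(s['tool_rot']).as_matrix()[:,2]*D;print('T meas',p@n_-A0,p@l_-B['mid'],p[2])
im=cv2.imread('pics/w12.png');cv2.imwrite('pics/w12z.png',cv2.resize(im[30:100,200:350],None,fx=5,fy=5,interpolation=cv2.INTER_CUBIC))
E
```

```text
front top [[ 0.0975 -0.0005]] rear [[-0.0143 -0.0002]] stop top front [[ 0.1164 -0.0019]] [[ 0.1134 -0.0019]] short bottom long bottom [[0.083  0.1859]
 [0.1396 0.093 ]]
T meas -0.032263922673969214 -0.0006461264519007637 0.023608670259963684
```

View pics/w12z.png

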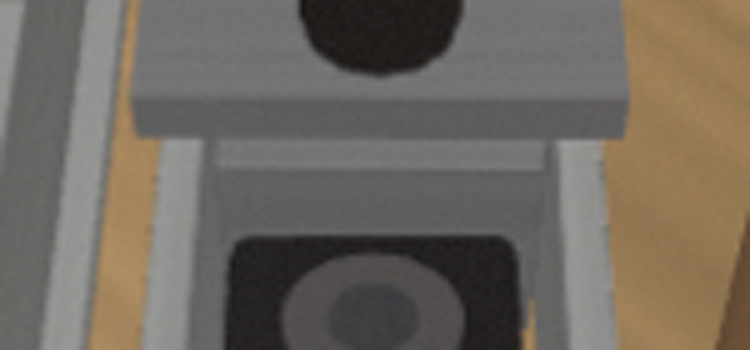

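```bash
cat >> mv.py <<'E'
def adv(row,x,z=.024,dy=0,k=6):
    q=rw(row,x,z,dy); tplan([(q,50.1,40,255,k),(q,50.1,40,255,10-k)],4)
def rep():
    s=st();p=s['position']-R.from_rotvec(s['tool_rot']).as_matrix()[:,2]*D
    t=T();print('T cmd x',round(t@n_-A0,4),'meas',round(p@n_-A0,4),'lag',round((t-p)@n_*1000,2),'mm  F along',round(s['ft_force']@n_,2),'lat',round(s['ft_force']@l_,2))
E
python3 - <<'E'
from mv import *
d=np.load('w12.npz');c=ctrl.calibration('wrist');c['rvec']=d['rvec'];c['tvec']=d['tvec']
print((onz(c,[[275,63.6]],.031)@n_-A0))
rep();adv('mid',-.0265)
E
```

```text
[0.10779626]
t 15.9 p [ 0.669   0.0286 -0.0024] rot [-2.453 -1.147 -0.893] F [0.7 0.2 0.4] g 0.005
T cmd x -0.0326 meas -0.0323 lag -0.33 mm  F along 0.55 lat -0.42
[[[0.0, 0.0, 0.0], [0.0008, -0.0001, 0.0007], 255], [[0.0, 0.0, 0.0], [0.0015, -0.0003, 0.0014], 255], [[0.0, 0.0, 0.0], [0.0023, -0.0004, 0.002], 255], [[0.0, 0.0, 0.0], [0.003, -0.0005, 0.0027], 255], [[0.0, 0.0, 0.0], [0.0038, -0.0006, 0.0034], 255], [[0.0, 0.0, 0.0], [0.0045, -0.0008, 0.0041], 255], [[0.0, 0.0, 0.0], [0.0045, -0.0008, 0.0041], 255], [[0.0, 0.0, 0.0], [0.0045, -0.0008, 0.0041], 255], [[0.0, 0.0, 0.0], [0.0045, -0.0008, 0.0041], 255], [[0.0, 0.0, 0.0], [0.0045, -0.0008, 0.0041], 255]]
```

{"api": "step_arm", "payload": {"plan": [[[0.0, 0.0, 0.0], [0.001, 0.0, 0.001], 255], [[0.0, 0.0, 0.0], [0.0015, 0.0, 0.0015], 255], [[0.0, 0.0, 0.0], [0.0023, 0.0, 0.002], 255], [[0.0, 0.0, 0.0], [0.003, -0.0005, 0.0027], 255], [[0.0, 0.0, 0.0], [0.0038, -0.0006, 0.0034], 255], [[0.0, 0.0, 0.0], [0.0045, -0.0008, 0.0041], 255], [[0.0, 0.0, 0.0], [0.0045, -0.0008, 0.0041], 255], [[0.0, 0.0, 0.0], [0.0045, -0.0008, 0.0041], 255], [[0.0, 0.0, 0.0], [0.0045, -0.0008, 0.0041], 255], [[0.0, 0.0, 0.0], [0.0045, -0.0008, 0.0041], 255]]}}

```text
time: 17.15
position: [0.6723, 0.034, -0.0026]
tool_rot: [-2.453, -1.147, -0.893]
ft_force: [0.2, 0.2, -0.3]
grip_width: 0.004
```

```bash
python3 - <<'E'
from mv import *
commit();rep();b=shot('wrist','w13.png')
c=ctrl.calibration('wrist');np.savez('w13.npz',rvec=c['rvec'],tvec=c['tvec'])
cv2.imwrite('pics/w13z.png',cv2.resize(b[30:120,200:350,::-1],None,fx=5,fy=5,interpolation=cv2.INTER_CUBIC))
E
```

```text
t 17.15 p [ 0.6723  0.034  -0.0026] rot [-2.453 -1.147 -0.893] F [ 0.2  0.2 -0.3] g 0.004
T cmd x -0.0265 meas -0.026 lag -0.52 mm  F along 0.3 lat -0.02
```

View pics/w13z.png

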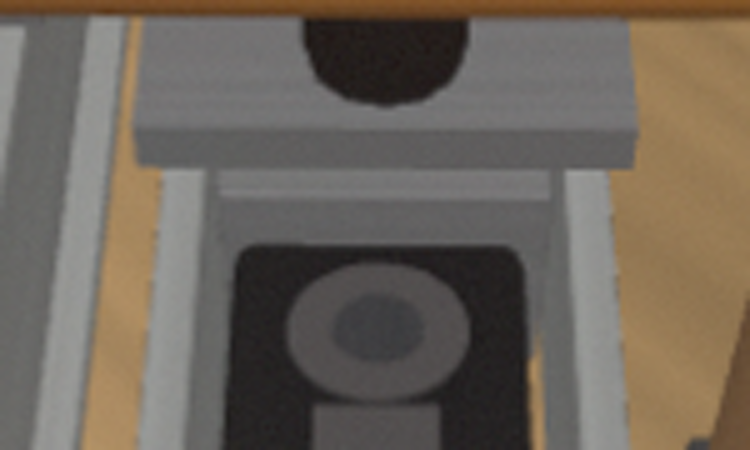

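```bash
cat >> mv.py <<'E'
def gap(vs,vt,u=275,f=None):
    c=ctrl.calibration('wrist')
    if f: d=np.load(f);c['rvec']=d['rvec'];c['tvec']=d['tvec']
    a=(onz(c,[[u,vs]],.028)@n_-A0)[0];b=(onz(c,[[u,vt]],.031)@n_-A0)[0];print('front %.4f stop %.4f gap %.4f'%(a,b,b-a))
E
python3 - <<'E'
from mv import *
gap(78,63.6,f='w12.npz');gap(79,69.8,f='w13.npz')
adv('mid',-.0225,dy=.0,k=8)
E
```

```text
front 0.0975 stop 0.1078 gap 0.0103
front 0.1027 stop 0.1079 gap 0.0053
[[[0.0, 0.0, 0.0], [0.0004, 0.0, 0.0003], 255], [[0.0, 0.0, 0.0], [0.0008, 0.0, 0.0006], 255], [[0.0, 0.0, 0.0], [0.0012, 0.0, 0.001], 255], [[0.0, 0.0, 0.0], [0.0015, 0.0, 0.0013], 255], [[0.0, 0.0, 0.0], [0.0019, 0.0, 0.0016], 255], [[0.0, 0.0, 0.0], [0.0023, 0.0, 0.0019], 255], [[0.0, 0.0, 0.0], [0.0027, 0.0, 0.0022], 255], [[0.0, 0.0, 0.0], [0.0031, 0.0, 0.0025], 255], [[0.0, 0.0, 0.0], [0.0031, 0.0, 0.0025], 255], [[0.0, 0.0, 0.0], [0.0031, 0.0, 0.0025], 255]]
```

{"api": "step_arm", "payload": {"plan": [[[0.0, 0.0, 0.0], [0.0004, 0.0, 0.0003], 255], [[0.0, 0.0, 0.0], [0.0008, 0.0, 0.0006], 255], [[0.0, 0.0, 0.0], [0.0012, 0.0, 0.001], 255], [[0.0, 0.0, 0.0], [0.0015, 0.0, 0.0013], 255], [[0.0, 0.0, 0.0], [0.0019, 0.0, 0.0016], 255], [[0.0, 0.0, 0.0], [0.0019, 0.0, 0.0016], 255], [[0.0, 0.0, 0.0], [0.0019, 0.0, 0.0016], 255], [[0.0, 0.0, 0.0], [0.0019, 0.0, 0.0016], 255], [[0.0, 0.0, 0.0], [0.0019, 0.0, 0.0016], 255], [[0.0, 0.0, 0.0], [0.0019, 0.0, 0.0016], 255]]}}

```text
time: 18.45
position: [0.674, 0.0359, -0.0026]
tool_rot: [-2.453, -1.147, -0.893]
ft_force: [-0.1, -0.9, -0.5]
grip_width: 0.008
```

```bash
python3 - <<'E'
from mv import *
p,Rc=cmd();json.dump({'p':(p+Rc@np.array([.0019,0,.0016])).tolist(),'R':Rc.tolist()},open('cmd.json','w'))
rep();b=shot('wrist','w14.png')
c=ctrl.calibration('wrist');np.savez('w14.npz',rvec=c['rvec'],tvec=c['tvec'])
cv2.imwrite('pics/w14z.png',cv2.resize(b[30:120,200:350,::-1],None,fx=5,fy=5,interpolation=cv2.INTER_CUBIC))
rep()
E
```

```text
t 18.45 p [ 0.674   0.0359 -0.0026] rot [-2.453 -1.147 -0.893] F [-0.1 -0.9 -0.5] g 0.008
T cmd x -0.024 meas -0.0235 lag -0.5 mm  F along -0.78 lat -0.53
t 18.5 p [ 0.6739  0.0359 -0.0026] rot [-2.453 -1.147 -0.893] F [-0.2 -0.4  0.8] g 0.006
T cmd x -0.024 meas -0.0235 lag -0.49 mm  F along -0.39 lat -0.1
```

View pics/w14z.png

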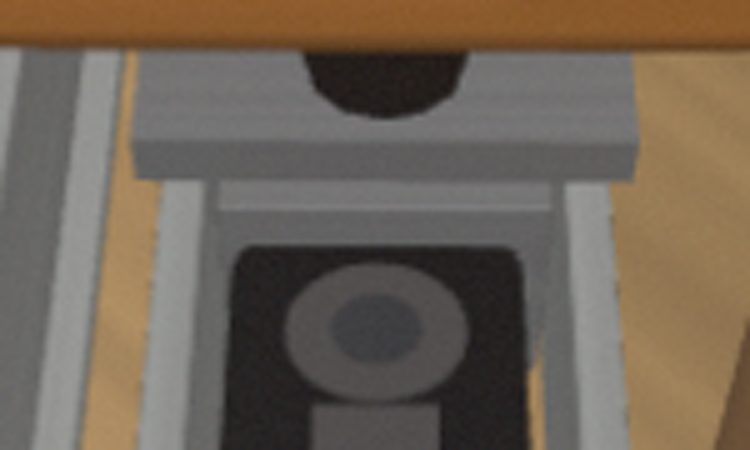

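{"api": "step_arm", "payload": {"plan": [[[0.0, 0.0, 0.0], [0.0003, 0.0, 0.0002], 255], [[0.0, 0.0, 0.0], [0.0006, 0.0, 0.0005], 255], [[0.0, 0.0, 0.0], [0.0009, 0.0, 0.0007], 255], [[0.0, 0.0, 0.0], [0.0009, 0.0, 0.0007], 255], [[0.0, 0.0, 0.0], [0.0009, 0.0, 0.0007], 255], [[0.0, 0.0, 0.0], [0.0009, 0.0, 0.0007], 255], [[0.0, 0.0, 0.0], [0.0009, 0.0, 0.0007], 255], [[0.0, 0.0, 0.0], [0.0009, 0.0, 0.0007], 255], [[0.0, 0.0, 0.0], [0.0009, 0.0, 0.0007], 255], [[0.0, 0.0, 0.0], [0.0009, 0.0, 0.0007], 255]]}}

```text
time: 19.75
position: [0.6746, 0.0367, -0.0026]
tool_rot: [-2.453, -1.147, -0.893]
ft_force: [-0.3, -0.2, -0.3]
grip_width: 0.006
```

```bash
cat >> mv.py <<'E'
def upd(sh):
    p,Rc=cmd();json.dump({'p':(p+Rc@np.array(sh)).tolist(),'R':Rc.tolist()},open('cmd.json','w'))
E
python3 - <<'E'
from mv import *
gap(79.2,72.2,f='w14.npz')
upd([.0009,0,.0007]);rep()
E
```

```text
front 0.1049 stop 0.1080 gap 0.0031
t 19.75 p [ 0.6746  0.0367 -0.0026] rot [-2.453 -1.147 -0.893] F [-0.3 -0.2 -0.3] g 0.006
T cmd x -0.0229 meas -0.0224 lag -0.47 mm  F along -0.34 lat 0.09
```

{"api": "step_arm", "payload": {"plan": [[[0.0, 0.0, 0.0], [0.0003, 0.0, 0.0002], 255], [[0.0, 0.0, 0.0], [0.0006, 0.0, 0.0005], 255], [[0.0, 0.0, 0.0], [0.0009, 0.0, 0.0007], 255], [[0.0, 0.0, 0.0], [0.0009, 0.0, 0.0007], 255], [[0.0, 0.0, 0.0], [0.0009, 0.0, 0.0007], 255], [[0.0, 0.0, 0.0], [0.0009, 0.0, 0.0007], 255], [[0.0, 0.0, 0.0], [0.0009, 0.0, 0.0007], 255], [[0.0, 0.0, 0.0], [0.0009, 0.0, 0.0007], 255], [[0.0, 0.0, 0.0], [0.0009, 0.0, 0.0007], 255], [[0.0, 0.0, 0.0], [0.0009, 0.0, 0.0007], 255]]}}

```text
time: 21.0
position: [0.6754, 0.0375, -0.0026]
tool_rot: [-2.453, -1.147, -0.893]
ft_force: [-0.9, -2.0, 0.7]
grip_width: 0.001
```

```bash
python3 - <<'E'
from mv import *
upd([.0009,0,.0007]);rep();b=shot('wrist','w15.png')
c=ctrl.calibration('wrist');np.savez('w15.npz',rvec=c['rvec'],tvec=c['tvec'])
cv2.imwrite('pics/w15z.png',cv2.resize(b[30:120,200:350,::-1],None,fx=5,fy=5,interpolation=cv2.INTER_CUBIC))
rep()
E
```

```text
t 21.0 p [ 0.6754  0.0375 -0.0026] rot [-2.453 -1.147 -0.893] F [-0.9 -2.   0.7] g 0.001
T cmd x -0.0217 meas -0.0213 lag -0.41 mm  F along -2.09 lat -0.59
t 21.05 p [ 0.6754  0.0375 -0.0026] rot [-2.453 -1.147 -0.893] F [-2.2 -0.8  1.1] g -0.0
T cmd x -0.0217 meas -0.0213 lag -0.41 mm  F along -2.02 lat 1.18
```

View pics/w15z.png

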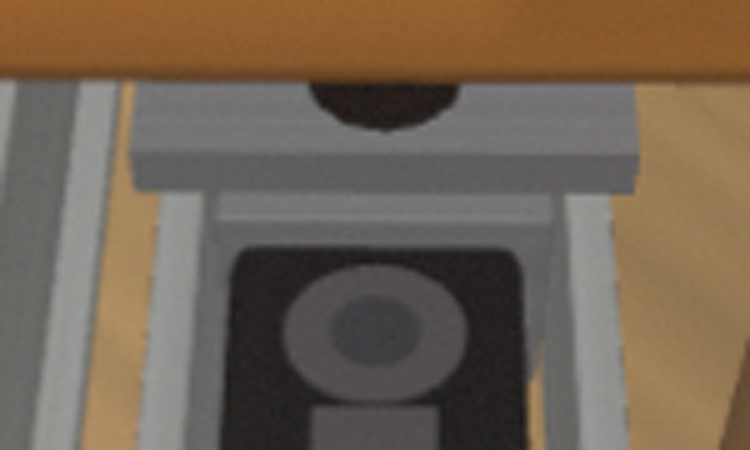

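```bash
python3 - <<'E'
from mv import *
gap(79.4,74.2,f='w15.npz')
E
```

```text
front 0.1069 stop 0.1083 gap 0.0014
```

{"api": "step_arm", "payload": {"plan": [[[0.0, 0.0, 0.0], [0.0001, 0.0, 0.0001], 255], [[0.0, 0.0, 0.0], [0.0002, 0.0, 0.0001], 255], [[0.0, 0.0, 0.0], [0.0002, 0.0, 0.0002], 255], [[0.0, 0.0, 0.0], [0.0002, 0.0, 0.0002], 255], [[0.0, 0.0, 0.0], [0.0002, 0.0, 0.0002], 255], [[0.0, 0.0, 0.0], [0.0002, 0.0, 0.0002], 255], [[0.0, 0.0, 0.0], [0.0002, 0.0, 0.0002], 255], [[0.0, 0.0, 0.0], [0.0002, 0.0, 0.0002], 255], [[0.0, 0.0, 0.0], [0.0002, 0.0, 0.0002], 255], [[0.0, 0.0, 0.0], [0.0002, 0.0, 0.0002], 255]]}}

```text
time: 22.3
position: [0.6756, 0.0377, -0.0026]
tool_rot: [-2.453, -1.147, -0.893]
ft_force: [-2.7, -3.1, 0.6]
grip_width: 0.011
```

```bash
python3 - <<'E'
from mv import *
upd([.0002,0,.0002]);rep()
E
```

```text
t 22.3 p [ 0.6756  0.0377 -0.0026] rot [-2.453 -1.147 -0.893] F [-2.7 -3.1  0.6] g 0.011
T cmd x -0.0215 meas -0.0211 lag -0.35 mm  F along -4.07 lat 0.05
```

```bash
python3 - <<'E'
from mv import *
q=lambda x,z:rw('mid',x,z,.0)
tplan([(q(-.05,.026),50.1,40,255,1),(q(-.09,.06),50.1,40,255,1),((.476,-.388,.08),9,25,50,8)])
E
```

```text
[[[0.0, 0.0, 0.0], [-0.021, 0.0, -0.02], 255], [[0.0, 0.0, 0.0], [-0.029, 0.0, -0.072], 255], [[-0.048, -0.031, 0.075], [-0.064, 0.016, -0.103], 50], [[-0.096, -0.063, 0.151], [-0.099, 0.032, -0.135], 50], [[-0.145, -0.094, 0.227], [-0.133, 0.049, -0.166], 50], [[-0.193, -0.125, 0.303], [-0.168, 0.065, -0.198], 50], [[-0.241, -0.157, 0.379], [-0.203, 0.081, -0.23], 50], [[-0.29, -0.188, 0.454], [-0.237, 0.097, -0.261], 50], [[-0.338, -0.219, 0.53], [-0.272, 0.113, -0.293], 50], [[-0.386, -0.251, 0.606], [-0.307, 0.13, -0.324], 50]]
```

{"api": "step_arm", "payload": {"plan": [[[0.0, 0.0, 0.0], [-0.021, 0.0, -0.02], 255], [[0.0, 0.0, 0.0], [-0.029, 0.0, -0.072], 255], [[-0.048, -0.031, 0.075], [-0.064, 0.016, -0.103], 50], [[-0.096, -0.063, 0.151], [-0.099, 0.032, -0.135], 50], [[-0.145, -0.094, 0.227], [-0.133, 0.049, -0.166], 50], [[-0.193, -0.125, 0.303], [-0.168, 0.065, -0.198], 50], [[-0.241, -0.157, 0.379], [-0.203, 0.081, -0.23], 50], [[-0.29, -0.188, 0.454], [-0.237, 0.097, -0.261], 50], [[-0.338, -0.219, 0.53], [-0.272, 0.113, -0.293], 50], [[-0.386, -0.251, 0.606], [-0.307, 0.13, -0.324], 50]]}}

```text
time: 23.55
position: [0.4915, -0.3862, 0.0492]
tool_rot: [-3.027, -0.238, -0.671]
ft_force: [-0.5, -0.5, -0.7]
grip_width: 0.777
```

```bash
python3 - <<'E'
from mv import *
commit();rep();print(cmd()[0]);b=shot('wrist','w16.png')
c=ctrl.calibration('wrist');np.savez('w16.npz',rvec=c['rvec'],tvec=c['tvec'])
a=ctrl.get_image('side');cv2.imwrite('pics/s16.png',cv2.resize(a[220:330,200:330,::-1],None,fx=5,fy=5,interpolation=2))
E
```

```text
t 23.55 p [ 0.4915 -0.3862  0.0492] rot [-3.027 -0.238 -0.671] F [-0.5 -0.5 -0.7] g 0.777
T cmd x -0.4539 meas -0.4533 lag -0.65 mm  F along -0.71 lat 0.02
[ 0.49046235 -0.38612753  0.04878571]
```

View pics/w16.png

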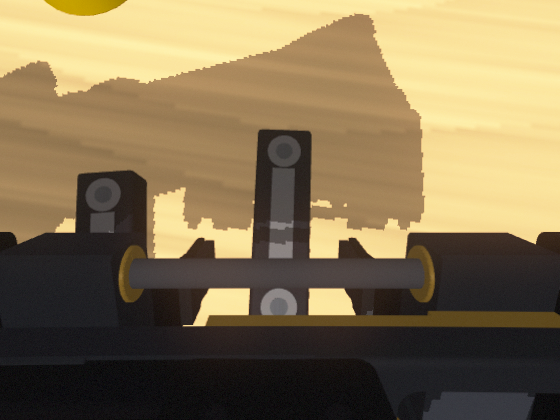

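View pics/s16.png

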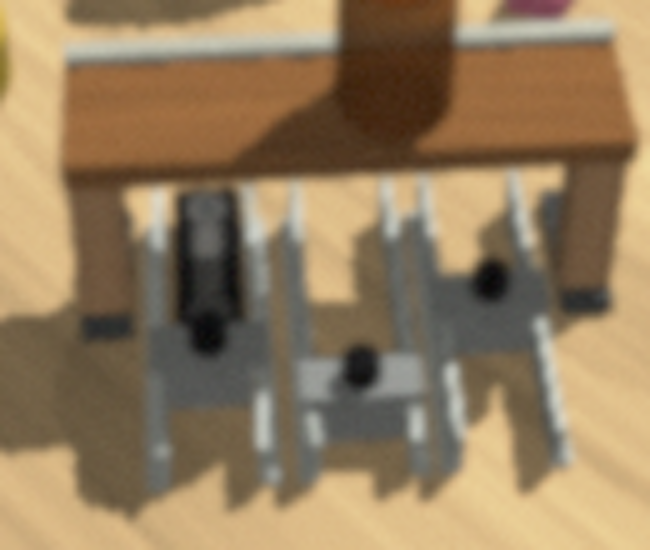

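```bash
python3 - <<'E'
from mv import *
d=np.load('w16.npz');c=ctrl.calibration('wrist');c['rvec']=d['rvec'];c['tvec']=d['tvec']
P=onz(c,[[259,131],[311,132],[253.5,231],[310,231],[284,131],[279,305]],.028)[:,:2];print(P.round(4))
print(np.degrees(np.arctan2(*(P[0]-P[2])[::-1])),np.degrees(np.arctan2(*(P[1]-P[3])[::-1])),np.degrees(np.arctan2(*(P[4]-P[5])[::-1])))
fm=(P[0]+P[1])/2;yaw=8.5
e=np.array([np.cos(np.radians(yaw)),np.sin(np.radians(yaw))]);ctr=fm-.0715*e;g=ctr-.025*e
print('ctr',ctr,'g',g)
g3=np.r_[g,.0]
tplan([((g3+[0,0,.022]),yaw,25,60,2),(g3+[0,0,.022],yaw,25,60,1),(g3+[0,0,.022],yaw,25,255,7)])
E
```

```text
[[ 0.5725 -0.3701]
 [ 0.5775 -0.4083]
 [ 0.4983 -0.3779]
 [ 0.5041 -0.4168]
 [ 0.5753 -0.3884]
 [ 0.4519 -0.4025]]
6.008028119262584 6.621406626821716 6.548203431818953
ctr [ 0.50427219 -0.39974221] g [ 0.4795468  -0.40343745]
[[[-0.002, 0.0, 0.004], [-0.012, 0.008, 0.026], 60], [[-0.004, 0.001, 0.008], [-0.024, 0.016, 0.053], 60], [[-0.004, 0.001, 0.008], [-0.024, 0.016, 0.053], 60], [[-0.004, 0.001, 0.008], [-0.024, 0.016, 0.053], 255], [[-0.004, 0.001, 0.008], [-0.024, 0.016, 0.053], 255], [[-0.004, 0.001, 0.008], [-0.024, 0.016, 0.053], 255], [[-0.004, 0.001, 0.008], [-0.024, 0.016, 0.053], 255], [[-0.004, 0.001, 0.008], [-0.024, 0.016, 0.053], 255], [[-0.004, 0.001, 0.008], [-0.024, 0.016, 0.053], 255], [[-0.004, 0.001, 0.008], [-0.024, 0.016, 0.053], 255]]
```

```bash
python3 - <<'E'
from mv import *
g3=np.array([.479,-.400,.022]);yaw=6.5
tplan([(g3,yaw,25,50,3),(g3,yaw,25,255,7)])
E
```

```text
[[[-0.006, 0.0, 0.013], [-0.008, 0.004, 0.018], 50], [[-0.012, 0.0, 0.027], [-0.016, 0.008, 0.035], 50], [[-0.019, 0.001, 0.04], [-0.024, 0.013, 0.053], 50], [[-0.019, 0.001, 0.04], [-0.024, 0.013, 0.053], 255], [[-0.019, 0.001, 0.04], [-0.024, 0.013, 0.053], 255], [[-0.019, 0.001, 0.04], [-0.024, 0.013, 0.053], 255], [[-0.019, 0.001, 0.04], [-0.024, 0.013, 0.053], 255], [[-0.019, 0.001, 0.04], [-0.024, 0.013, 0.053], 255], [[-0.019, 0.001, 0.04], [-0.024, 0.013, 0.053], 255], [[-0.019, 0.001, 0.04], [-0.024, 0.013, 0.053], 255]]
```

{"api": "step_arm", "payload": {"plan": [[[-0.006, 0.0, 0.013], [-0.008, 0.004, 0.018], 50], [[-0.012, 0.0, 0.027], [-0.016, 0.008, 0.035], 50], [[-0.019, 0.001, 0.04], [-0.024, 0.013, 0.053], 50], [[-0.019, 0.001, 0.04], [-0.024, 0.013, 0.053], 255], [[-0.019, 0.001, 0.04], [-0.024, 0.013, 0.053], 255], [[-0.019, 0.001, 0.04], [-0.024, 0.013, 0.053], 255], [[-0.019, 0.001, 0.04], [-0.024, 0.013, 0.053], 255], [[-0.019, 0.001, 0.04], [-0.024, 0.013, 0.053], 255], [[-0.019, 0.001, 0.04], [-0.024, 0.013, 0.053], 255], [[-0.019, 0.001, 0.04], [-0.024, 0.013, 0.053], 255]], "squeeze": 35}}

```text
time: 24.9
position: [0.4941, -0.398, -0.0088]
tool_rot: [-3.038, -0.174, -0.675]
ft_force: [-1.7, 2.5, 5.7]
grip_width: 0.461
```

```bash
python3 - <<'E'
from mv import *
commit();rep();b=shot('wrist','w17.png')
c=ctrl.calibration('wrist');np.savez('w17.npz',rvec=c['rvec'],tvec=c['tvec'])
E
```

```text
t 24.9 p [ 0.4941 -0.398  -0.0088] rot [-3.038 -0.174 -0.675] F [-1.7  2.5  5.7] g 0.461
T cmd x -0.4616 meas -0.4603 lag -1.34 mm  F along 0.8 lat 2.9
```

View pics/w17.png

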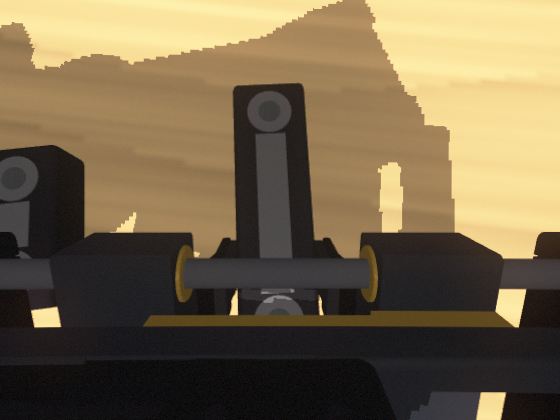

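```bash
python3 - <<'E'
from mv import *
d=np.load('w17.npz');c=ctrl.calibration('wrist');c['rvec']=d['rvec'];c['tvec']=d['tvec']
P=onz(c,[[234,90],[303,88],[236,230],[313,230],[269,110],[279,308]],.028)[:,:2];print(P.round(4))
for i,j in((0,2),(1,3),(4,5)):print(np.degrees(np.arctan2(*(P[i]-P[j])[::-1])))
x=R.from_rotvec(ctrl.get_state()['tool_rot']).as_matrix()[:,0];print('tool yaw',np.degrees(np.arctan2(x[1],x[0])))
t=T();print(t)
q=rw('long',-.135,.04)
tplan([(t+[0,0,.018],6.5,25,255,2),(q,47.1,25,255,8)])
E
```

```text
[[ 0.5727 -0.3666]
 [ 0.5783 -0.4044]
 [ 0.4954 -0.3784]
 [ 0.4999 -0.4172]
 [ 0.563  -0.3873]
 [ 0.4602 -0.4043]]
8.698648978243824
9.259768362651792
9.425080188068874
tool yaw 6.581601060813715
[ 0.47881616 -0.40048326  0.02141538]
[[[0.0, 0.0, 0.0], [0.004, 0.0, -0.008], 255], [[0.0, 0.0, 0.0], [0.008, 0.0, -0.016], 255], [[0.038, 0.0, -0.08], [0.018, -0.048, -0.012], 255], [[0.075, 0.0, -0.161], [0.028, -0.097, -0.007], 255], [[0.113, 0.0, -0.241], [0.038, -0.145, -0.003], 255], [[0.15, 0.0, -0.321], [0.048, -0.193, 0.002], 255], [[0.188, 0.0, -0.402], [0.058, -0.242, 0.007], 255], [[0.225, 0.0, -0.482], [0.068, -0.29, 0.011], 255], [[0.263, 0.0, -0.562], [0.078, -0.338, 0.016], 255], [[0.3, 0.0, -0.642], [0.088, -0.387, 0.02], 255]]
```

```bash
python3 - <<'E'
from mv import *
t=T()
q=rw('long',-.135,.06)
tplan([(t+[0,0,.058],6.5,25,255,2),(q+[0,0,.02],47.5,25,255,7),(q,47.5,25,255,1)])
E
```

```text
[[[0.0, 0.0, 0.0], [0.012, 0.0, -0.026], 255], [[0.0, 0.0, 0.0], [0.025, 0.0, -0.053], 255], [[0.044, 0.0, -0.093], [0.036, -0.055, -0.047], 255], [[0.087, 0.0, -0.185], [0.047, -0.111, -0.042], 255], [[0.13, 0.0, -0.278], [0.059, -0.166, -0.037], 255], [[0.173, 0.0, -0.371], [0.07, -0.221, -0.032], 255], [[0.217, 0.0, -0.463], [0.082, -0.276, -0.026], 255], [[0.26, 0.0, -0.556], [0.093, -0.332, -0.021], 255], [[0.303, 0.0, -0.649], [0.105, -0.387, -0.016], 255], [[0.303, 0.0, -0.649], [0.096, -0.387, 0.002], 255]]
```

{"api": "step_arm", "payload": {"plan": [[[0.0, 0.0, 0.0], [0.012, 0.0, -0.026], 255], [[0.0, 0.0, 0.0], [0.025, 0.0, -0.053], 255], [[0.044, 0.0, -0.093], [0.036, -0.055, -0.047], 255], [[0.087, 0.0, -0.185], [0.047, -0.111, -0.042], 255], [[0.13, 0.0, -0.278], [0.059, -0.166, -0.037], 255], [[0.173, 0.0, -0.371], [0.07, -0.221, -0.032], 255], [[0.217, 0.0, -0.463], [0.082, -0.276, -0.026], 255], [[0.26, 0.0, -0.556], [0.093, -0.332, -0.021], 255], [[0.303, 0.0, -0.649], [0.105, -0.387, -0.016], 255], [[0.303, 0.0, -0.649], [0.096, -0.387, 0.002], 255]]}}

```text
time: 26.2
position: [0.5385, -0.0003, 0.0301]
tool_rot: [-2.658, -1.184, -0.594]
ft_force: [0.6, -1.4, -2.8]
grip_width: 0.461
```

```bash
python3 - <<'E'
from mv import *
commit();rep();print(cmd()[0])
q=rw('long',-.135,.034)
tplan([(q,47.5,25,255,3),(q,47.5,25,255,7)])
E
```

```text
t 26.2 p [ 5.385e-01 -3.000e-04  3.010e-02] rot [-2.658 -1.184 -0.594] F [ 0.6 -1.4 -2.8] g 0.461
T cmd x -0.135 meas -0.1307 lag -4.25 mm  F along -0.66 lat -1.36
[ 0.53670455 -0.0044178   0.02929487]
[[[0.0, 0.0, 0.0], [-0.004, 0.0, 0.008], 255], [[0.0, 0.0, 0.0], [-0.007, 0.0, 0.016], 255], [[0.0, 0.0, 0.0], [-0.011, 0.0, 0.024], 255], [[0.0, 0.0, 0.0], [-0.011, 0.0, 0.024], 255], [[0.0, 0.0, 0.0], [-0.011, 0.0, 0.024], 255], [[0.0, 0.0, 0.0], [-0.011, 0.0, 0.024], 255], [[0.0, 0.0, 0.0], [-0.011, 0.0, 0.024], 255], [[0.0, 0.0, 0.0], [-0.011, 0.0, 0.024], 255], [[0.0, 0.0, 0.0], [-0.011, 0.0, 0.024], 255], [[0.0, 0.0, 0.0], [-0.011, 0.0, 0.024], 255]]
```

{"api": "step_arm", "payload": {"plan": [[[0.0, 0.0, 0.0], [-0.004, 0.0, 0.008], 255], [[0.0, 0.0, 0.0], [-0.007, 0.0, 0.016], 255], [[0.0, 0.0, 0.0], [-0.011, 0.0, 0.024], 255], [[0.0, 0.0, 0.0], [-0.011, 0.0, 0.024], 255], [[0.0, 0.0, 0.0], [-0.011, 0.0, 0.024], 255], [[0.0, 0.0, 0.0], [-0.011, 0.0, 0.024], 255], [[0.0, 0.0, 0.0], [-0.011, 0.0, 0.024], 255], [[0.0, 0.0, 0.0], [-0.011, 0.0, 0.024], 255], [[0.0, 0.0, 0.0], [-0.011, 0.0, 0.024], 255], [[0.0, 0.0, 0.0], [-0.011, 0.0, 0.024], 255]]}}

```text
time: 27.45
position: [0.537, -0.0039, 0.0024]
tool_rot: [-2.661, -1.173, -0.59]
ft_force: [-0.5, -0.8, -1.0]
grip_width: 0.466
```

```bash
python3 - <<'E'
from mv import *
commit();rep();b=shot('wrist','w18.png')
c=ctrl.calibration('wrist');np.savez('w18.npz',rvec=c['rvec'],tvec=c['tvec'])
E
```

```text
t 27.45 p [ 0.537  -0.0039  0.0024] rot [-2.661 -1.173 -0.59 ] F [-0.5 -0.8 -1. ] g 0.466
T cmd x -0.1348 meas -0.1344 lag -0.45 mm  F along -0.93 lat -0.19
```

View pics/w18.png

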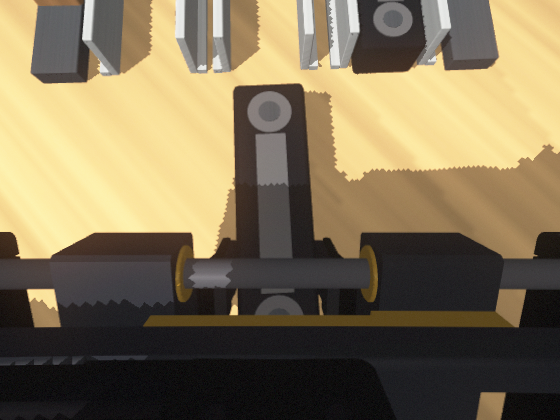

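```bash
python3 - <<'E'
from mv import *
d=np.load('w18.npz');c=ctrl.calibration('wrist');c['rvec']=d['rvec'];c['tvec']=d['tvec']
f=lambda uv,z:(lambda P:np.c_[P@n_-A0,P@l_-B['long']].round(4))(onz(c,np.array(uv),z))
S=f([[234,90],[303,88],[236,230],[313,230],[269,110],[279,308]],.040);print(S)
for i,j in((0,2),(1,3),(4,5)):print(np.degrees(np.arctan2(*(S[i]-S[j])[::-1])))
im=cv2.imread('pics/w18.png');cv2.imwrite('pics/w18z.png',cv2.resize(im[0:110,170:400],None,fx=3.4,fy=3.4,interpolation=cv2.INTER_CUBIC))
E
```

```text
[[-0.0389  0.018 ]
 [-0.0394 -0.02  ]
 [-0.1166  0.0185]
 [-0.1183 -0.0202]
 [-0.0516 -0.0008]
 [-0.1552 -0.0013]]
-0.368693620805712
0.14523613889939452
0.27652188542865547
```

View pics/w18z.png

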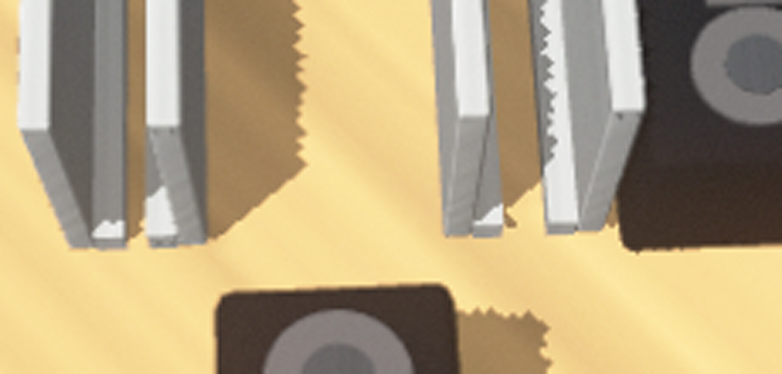

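```bash
python3 - <<'E'
from mv import *
d=np.load('w18.npz');c=ctrl.calibration('wrist');c['rvec']=d['rvec'];c['tvec']=d['tvec']
f=lambda uv,z:(lambda P:np.c_[P@n_-A0,P@l_-B['long']].round(4))(onz(c,np.array(uv)/3.4+[170,0],z))
print(f([[178,127],[457,115]],.034),f([[206,242],[443,235]],0))
tz=T()[2];print(tz)
q=lambda x,z:rw('long',x,z,.0015)
tplan([(q(-.115,.0245),47.5,25,255,2),(q(-.034,.0235),47.5,25,255,5),(q(-.034,.0215),47.5,25,255,1),(q(-.034,.0215),47.5,25,100,2)])
E
```

```text
[[-0.0008  0.0248]
 [-0.0005 -0.0237]] [[ 0.0011  0.0247]
 [ 0.0005 -0.024 ]]
0.03370502936939791
[[[0.0, 0.0, 0.0], [0.007, -0.001, 0.008], 255], [[0.0, 0.0, 0.0], [0.014, -0.002, 0.017], 255], [[0.0, 0.0, 0.0], [0.029, -0.003, 0.024], 255], [[0.0, 0.0, 0.0], [0.043, -0.004, 0.031], 255], [[0.0, 0.0, 0.0], [0.058, -0.004, 0.038], 255], [[0.0, 0.0, 0.0], [0.072, -0.005, 0.045], 255], [[0.0, 0.0, 0.0], [0.087, -0.006, 0.052], 255], [[0.0, 0.0, 0.0], [0.086, -0.006, 0.054], 255], [[0.0, 0.0, 0.0], [0.086, -0.006, 0.054], 100], [[0.0, 0.0, 0.0], [0.086, -0.006, 0.054], 100]]
```

{"api": "step_arm", "payload": {"plan": [[[0.0, 0.0, 0.0], [0.007, -0.001, 0.008], 255], [[0.0, 0.0, 0.0], [0.014, -0.002, 0.017], 255], [[0.0, 0.0, 0.0], [0.029, -0.003, 0.024], 255], [[0.0, 0.0, 0.0], [0.043, -0.004, 0.031], 255], [[0.0, 0.0, 0.0], [0.058, -0.004, 0.038], 255], [[0.0, 0.0, 0.0], [0.072, -0.005, 0.045], 255], [[0.0, 0.0, 0.0], [0.087, -0.006, 0.052], 255], [[0.0, 0.0, 0.0], [0.086, -0.006, 0.054], 255], [[0.0, 0.0, 0.0], [0.086, -0.006, 0.054], 100], [[0.0, 0.0, 0.0], [0.086, -0.006, 0.054], 100]]}}

```text
time: 28.75
position: [0.6005, 0.0737, -0.0104]
tool_rot: [-2.662, -1.172, -0.59]
ft_force: [-0.5, -0.7, 0.7]
grip_width: 0.58
```

```bash
python3 - <<'E'
from mv import *
commit();rep();b=shot('wrist','w19.png')
c=ctrl.calibration('wrist');np.savez('w19.npz',rvec=c['rvec'],tvec=c['tvec'])
q=lambda x,z:rw('long',x,z,.0)
tplan([(q(-.05,.072),49,25,100,2),(q(-.121,.066),50.1,40,255,4),(q(-.109,.024),50.1,40,255,3),(q(-.109,.024),50.1,40,255,1)])
E
```

```text
t 28.75 p [ 0.6005  0.0737 -0.0104] rot [-2.662 -1.172 -0.59 ] F [-0.5 -0.7  0.7] g 0.58
T cmd x -0.0339 meas -0.0341 lag 0.28 mm  F along -0.85 lat -0.07
[[[0.006, 0.0, -0.012], [0.003, 0.001, -0.026], 100], [[0.011, 0.0, -0.023], [0.007, 0.002, -0.053], 100], [[0.015, 0.065, -0.027], [-0.008, 0.003, -0.059], 255], [[0.018, 0.131, -0.031], [-0.022, 0.003, -0.066], 255], [[0.021, 0.196, -0.034], [-0.037, 0.004, -0.072], 255], [[0.024, 0.261, -0.038], [-0.051, 0.005, -0.079], 255], [[0.024, 0.261, -0.038], [-0.053, 0.004, -0.064], 255], [[0.024, 0.261, -0.038], [-0.056, 0.004, -0.05], 255], [[0.024, 0.261, -0.038], [-0.058, 0.004, -0.035], 255], [[0.024, 0.261, -0.038], [-0.058, 0.004, -0.035], 255]]
```

View pics/w19.png

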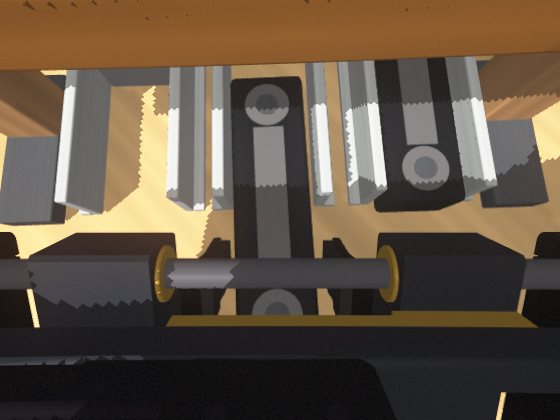

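{"api": "step_arm", "payload": {"plan": [[[0.006, 0.0, -0.012], [0.003, 0.001, -0.026], 100], [[0.011, 0.0, -0.023], [0.007, 0.002, -0.053], 100], [[0.015, 0.065, -0.027], [-0.008, 0.003, -0.059], 255], [[0.018, 0.131, -0.031], [-0.022, 0.003, -0.066], 255], [[0.021, 0.196, -0.034], [-0.037, 0.004, -0.072], 255], [[0.024, 0.261, -0.038], [-0.051, 0.005, -0.079], 255], [[0.024, 0.261, -0.038], [-0.053, 0.004, -0.064], 255], [[0.024, 0.261, -0.038], [-0.056, 0.004, -0.05], 255], [[0.024, 0.261, -0.038], [-0.058, 0.004, -0.035], 255], [[0.024, 0.261, -0.038], [-0.058, 0.004, -0.035], 255]]}}

```text
time: 30.05
position: [0.5573, 0.0222, -0.0038]
tool_rot: [-2.453, -1.146, -0.891]
ft_force: [0.2, 0.7, -0.7]
grip_width: 0.007
```

```bash
python3 - <<'E'
from mv import *
commit();rep();b=shot('wrist','w20.png')
c=ctrl.calibration('wrist');np.savez('w20.npz',rvec=c['rvec'],tvec=c['tvec'])
q=rw('long',-.036,.024)
tplan([(q,50.1,40,255,8),(q,50.1,40,255,2)])
E
```

```text
t 30.05 p [ 0.5573  0.0222 -0.0038] rot [-2.453 -1.146 -0.891] F [ 0.2  0.7 -0.7] g 0.007
T cmd x -0.1088 meas -0.1088 lag -0.03 mm  F along 0.7 lat 0.31
[[[0.0, 0.0, 0.0], [0.007, 0.0, 0.006], 255], [[0.0, 0.0, 0.0], [0.014, 0.0, 0.012], 255], [[0.0, 0.0, 0.0], [0.021, 0.0, 0.017], 255], [[0.0, 0.0, 0.0], [0.028, 0.0, 0.023], 255], [[0.0, 0.0, 0.0], [0.035, 0.0, 0.029], 255], [[0.0, 0.0, 0.0], [0.042, 0.0, 0.035], 255], [[0.0, 0.0, 0.0], [0.049, 0.0, 0.041], 255], [[0.0, 0.0, 0.0], [0.056, 0.0, 0.046], 255], [[0.0, 0.0, 0.0], [0.056, 0.0, 0.046], 255], [[0.0, 0.0, 0.0], [0.056, 0.0, 0.046], 255]]
```

View pics/w20.png

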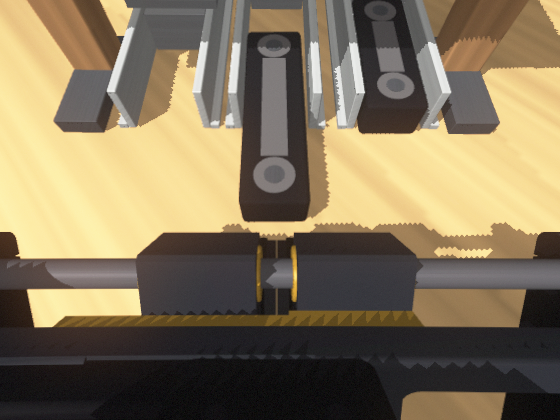

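{"api": "step_arm", "payload": {"plan": [[[0.0, 0.0, 0.0], [0.007, 0.0, 0.006], 255], [[0.0, 0.0, 0.0], [0.014, 0.0, 0.012], 255], [[0.0, 0.0, 0.0], [0.021, 0.0, 0.017], 255], [[0.0, 0.0, 0.0], [0.028, 0.0, 0.023], 255], [[0.0, 0.0, 0.0], [0.035, 0.0, 0.029], 255], [[0.0, 0.0, 0.0], [0.042, 0.0, 0.035], 255], [[0.0, 0.0, 0.0], [0.049, 0.0, 0.041], 255], [[0.0, 0.0, 0.0], [0.056, 0.0, 0.046], 255], [[0.0, 0.0, 0.0], [0.056, 0.0, 0.046], 255], [[0.0, 0.0, 0.0], [0.056, 0.0, 0.046], 255]]}}

```text
time: 31.35
position: [0.6044, 0.0779, -0.0024]
tool_rot: [-2.453, -1.148, -0.892]
ft_force: [0.1, -0.0, -0.6]
grip_width: 0.008
```

```bash
python3 - <<'E'
from mv import *
commit();rep();b=shot('wrist','w21.png')
c=ctrl.calibration('wrist');np.savez('w21.npz',rvec=c['rvec'],tvec=c['tvec'])
cv2.imwrite('pics/w21z.png',cv2.resize(b[0:110,130:430,::-1],None,fx=2.6,fy=5,interpolation=cv2.INTER_CUBIC))
E
```

```text
t 31.35 p [ 0.6044  0.0779 -0.0024] rot [-2.453 -1.148 -0.892] F [ 0.1 -0.  -0.6] g 0.008
T cmd x -0.0364 meas -0.0358 lag -0.51 mm  F along 0.02 lat -0.09
```

View pics/w21z.png

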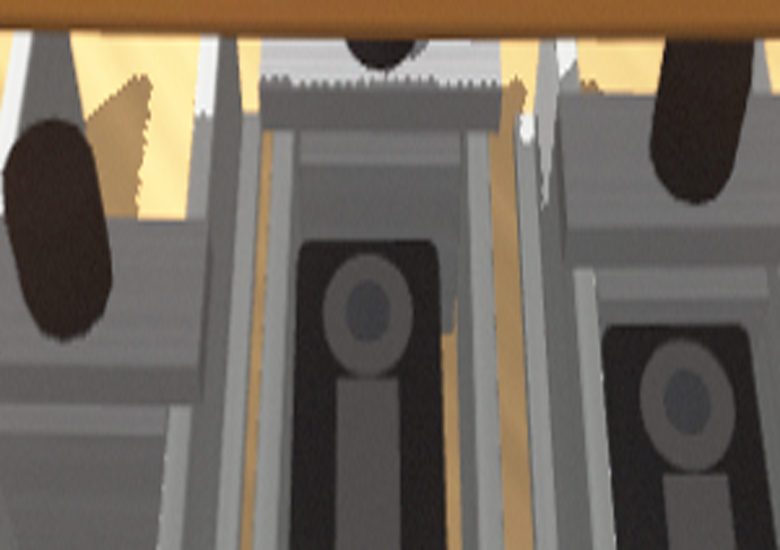

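```bash
python3 - <<'E'
from mv import *
gap(48,32.6,272,'w21.npz');gap(65,60,392,'w21.npz');gap(100,86.6,161,'w21.npz')
adv('long',-.0255,k=8)
E
```

```text
front 0.1239 stop 0.1364 gap 0.0125
front 0.1060 stop 0.1073 gap 0.0012
front 0.0733 stop 0.0820 gap 0.0087
[[[0.0, 0.0, 0.0], [0.001, 0.0, 0.0009], 255], [[0.0, 0.0, 0.0], [0.002, 0.0, 0.0018], 255], [[0.0, 0.0, 0.0], [0.0031, 0.0, 0.0027], 255], [[0.0, 0.0, 0.0], [0.0041, 0.0, 0.0036], 255], [[0.0, 0.0, 0.0], [0.0051, 0.0, 0.0045], 255], [[0.0, 0.0, 0.0], [0.0061, 0.0, 0.0054], 255], [[0.0, 0.0, 0.0], [0.0071, 0.0, 0.0063], 255], [[0.0, 0.0, 0.0], [0.0081, 0.0, 0.0072], 255], [[0.0, 0.0, 0.0], [0.0081, 0.0, 0.0072], 255], [[0.0, 0.0, 0.0], [0.0081, 0.0, 0.0072], 255]]
```

{"api": "step_arm", "payload": {"plan": [[[0.0, 0.0, 0.0], [0.001, 0.0, 0.0009], 255], [[0.0, 0.0, 0.0], [0.002, 0.0, 0.0017], 255], [[0.0, 0.0, 0.0], [0.003, 0.0, 0.0026], 255], [[0.0, 0.0, 0.0], [0.004, 0.0, 0.0034], 255], [[0.0, 0.0, 0.0], [0.005, 0.0, 0.0043], 255], [[0.0, 0.0, 0.0], [0.006, 0.0, 0.0051], 255], [[0.0, 0.0, 0.0], [0.0065, 0.0, 0.0056], 255], [[0.0, 0.0, 0.0], [0.007, 0.0, 0.006], 255], [[0.0, 0.0, 0.0], [0.007, 0.0, 0.006], 255], [[0.0, 0.0, 0.0], [0.007, 0.0, 0.006], 255]]}}

```text
time: 32.65
position: [0.6105, 0.0848, -0.0024]
tool_rot: [-2.454, -1.148, -0.892]
ft_force: [0.2, -0.5, -0.4]
grip_width: 0.007
```

```bash
python3 - <<'E'
from mv import *
upd([.007,0,.006]);rep();b=shot('wrist','w22.png')
c=ctrl.calibration('wrist');np.savez('w22.npz',rvec=c['rvec'],tvec=c['tvec'])
cv2.imwrite('pics/w22z.png',cv2.resize(b[20:90,200:350,::-1],None,fx=5,fy=8,interpolation=cv2.INTER_CUBIC))
E
```

```text
t 32.65 p [ 0.6105  0.0848 -0.0024] rot [-2.454 -1.148 -0.892] F [ 0.2 -0.5 -0.4] g 0.007
T cmd x -0.0271 meas -0.0267 lag -0.47 mm  F along -0.25 lat -0.48
```

View pics/w22z.png

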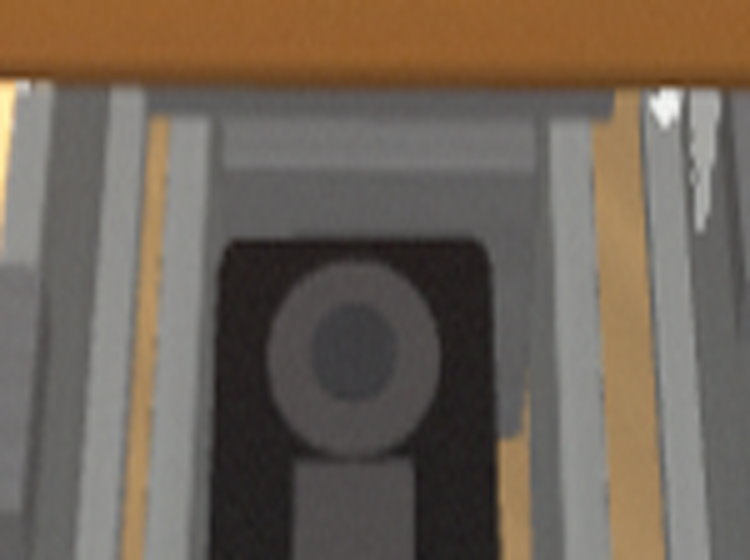

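```bash
python3 - <<'E'
from mv import *
gap(49.75,41,270,'w22.npz')
E
```

```text
front 0.1314 stop 0.1366 gap 0.0052
```

{"api": "step_arm", "payload": {"plan": [[[0.0, 0.0, 0.0], [0.0003, 0.0, 0.0003], 255], [[0.0, 0.0, 0.0], [0.0006, 0.0, 0.0005], 255], [[0.0, 0.0, 0.0], [0.0009, 0.0, 0.0008], 255], [[0.0, 0.0, 0.0], [0.0011, 0.0, 0.0009], 255], [[0.0, 0.0, 0.0], [0.0011, 0.0, 0.0009], 255], [[0.0, 0.0, 0.0], [0.0011, 0.0, 0.0009], 255], [[0.0, 0.0, 0.0], [0.0011, 0.0, 0.0009], 255], [[0.0, 0.0, 0.0], [0.0011, 0.0, 0.0009], 255], [[0.0, 0.0, 0.0], [0.0011, 0.0, 0.0009], 255], [[0.0, 0.0, 0.0], [0.0011, 0.0, 0.0009], 255]]}}

```text
time: 33.95
position: [0.6114, 0.0859, -0.0024]
tool_rot: [-2.454, -1.148, -0.892]
ft_force: [0.6, -0.8, -0.1]
grip_width: 0.005
```

```bash
python3 - <<'E'
from mv import *
upd([.0011,0,.0009]);rep();b=shot('wrist','w23.png')
c=ctrl.calibration('wrist');np.savez('w23.npz',rvec=c['rvec'],tvec=c['tvec'])
cv2.imwrite('pics/w23z.png',cv2.resize(b[20:90,200:350,::-1],None,fx=5,fy=8,interpolation=cv2.INTER_CUBIC))
E
```

```text
t 33.95 p [ 0.6114  0.0859 -0.0024] rot [-2.454 -1.148 -0.892] F [ 0.6 -0.8 -0.1] g 0.005
T cmd x -0.0257 meas -0.0253 lag -0.44 mm  F along -0.25 lat -0.93
```

View pics/w23z.png

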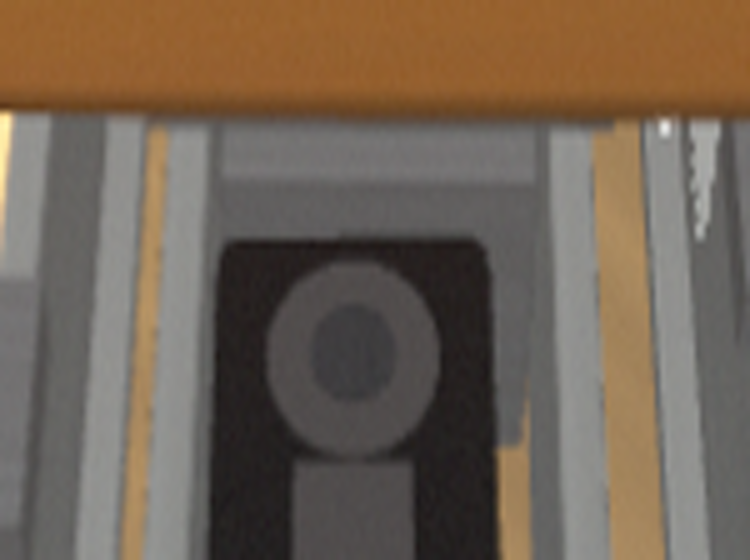

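{"api": "step_arm", "payload": {"plan": [[[0.0, 0.0, 0.0], [0.0003, 0.0, 0.0003], 255], [[0.0, 0.0, 0.0], [0.0006, 0.0, 0.0005], 255], [[0.0, 0.0, 0.0], [0.0009, 0.0, 0.0008], 255], [[0.0, 0.0, 0.0], [0.0012, 0.0, 0.001], 255], [[0.0, 0.0, 0.0], [0.0012, 0.0, 0.001], 255], [[0.0, 0.0, 0.0], [0.0012, 0.0, 0.001], 255], [[0.0, 0.0, 0.0], [0.0012, 0.0, 0.001], 255], [[0.0, 0.0, 0.0], [0.0012, 0.0, 0.001], 255], [[0.0, 0.0, 0.0], [0.0012, 0.0, 0.001], 255], [[0.0, 0.0, 0.0], [0.0012, 0.0, 0.001], 255]]}}

```text
time: 35.25
position: [0.6124, 0.0871, -0.0024]
tool_rot: [-2.454, -1.148, -0.892]
ft_force: [0.1, -0.3, 0.1]
grip_width: 0.002
```

```bash
python3 - <<'E'
from mv import *
gap(49.75,42.5,270,'w23.npz')
upd([.0012,0,.001]);rep()
E
```

```text
front 0.1328 stop 0.1364 gap 0.0036
t 35.25 p [ 0.6124  0.0871 -0.0024] rot [-2.454 -1.148 -0.892] F [ 0.1 -0.3  0.1] g 0.002
T cmd x -0.0241 meas -0.0237 lag -0.42 mm  F along -0.16 lat -0.21
```

{"api": "step_arm", "payload": {"plan": [[[0.0, 0.0, 0.0], [0.0002, 0.0, 0.0002], 255], [[0.0, 0.0, 0.0], [0.0004, 0.0, 0.0003], 255], [[0.0, 0.0, 0.0], [0.0006, 0.0, 0.0005], 255], [[0.0, 0.0, 0.0], [0.0008, 0.0, 0.0006], 255], [[0.0, 0.0, 0.0], [0.0008, 0.0, 0.0006], 255], [[0.0, 0.0, 0.0], [0.0008, 0.0, 0.0006], 255], [[0.0, 0.0, 0.0], [0.0008, 0.0, 0.0006], 255], [[0.0, 0.0, 0.0], [0.0008, 0.0, 0.0006], 255], [[0.0, 0.0, 0.0], [0.0008, 0.0, 0.0006], 255], [[0.0, 0.0, 0.0], [0.0008, 0.0, 0.0006], 255]]}}

```text
time: 36.5
position: [0.613, 0.0877, -0.0024]
tool_rot: [-2.454, -1.148, -0.892]
ft_force: [-0.8, -2.2, -0.2]
grip_width: 0.008
```

```bash
python3 - <<'E'
from mv import *
upd([.0008,0,.0006]);rep();b=shot('wrist','w24.png')
c=ctrl.calibration('wrist');np.savez('w24.npz',rvec=c['rvec'],tvec=c['tvec'])
cv2.imwrite('pics/w24z.png',cv2.resize(b[20:90,200:350,::-1],None,fx=5,fy=8,interpolation=cv2.INTER_CUBIC))
rep()
E
```

```text
t 36.5 p [ 0.613   0.0877 -0.0024] rot [-2.454 -1.148 -0.892] F [-0.8 -2.2 -0.2] g 0.008
T cmd x -0.0232 meas -0.0228 lag -0.33 mm  F along -2.14 lat -0.8
t 36.55 p [ 0.613   0.0878 -0.0024] rot [-2.454 -1.148 -0.892] F [-3.  -2.6 -0.7] g 0.011
T cmd x -0.0232 meas -0.0228 lag -0.35 mm  F along -3.92 lat 0.57
```

View pics/w24z.png

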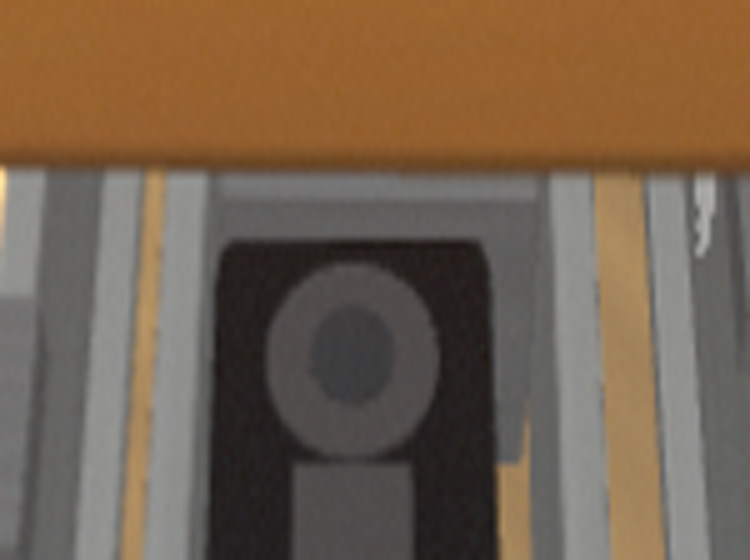

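```bash
python3 - <<'E'
from mv import *
gap(49.9,45,270,'w24.npz')
q=lambda x,z:rw('long',x,z,.0)
g=(.462,-.271,.08)
tplan([(q(-.05,.026),50.1,40,255,1),(q(-.09,.06),50.1,40,255,1),(g,13,25,50,7),(g,13,25,50,1)])
E
```

```text
front 0.1351 stop 0.1362 gap 0.0011
[[[0.0, 0.0, 0.0], [-0.019, 0.0, -0.019], 255], [[0.0, 0.0, 0.0], [-0.028, 0.0, -0.07], 255], [[-0.049, -0.036, 0.078], [-0.059, 0.018, -0.099], 50], [[-0.099, -0.072, 0.157], [-0.09, 0.035, -0.128], 50], [[-0.149, -0.108, 0.235], [-0.12, 0.053, -0.156], 50], [[-0.199, -0.144, 0.313], [-0.151, 0.07, -0.185], 50], [[-0.249, -0.18, 0.391], [-0.182, 0.088, -0.213], 50], [[-0.298, -0.216, 0.469], [-0.213, 0.105, -0.242], 50], [[-0.348, -0.252, 0.548], [-0.243, 0.123, -0.27], 50], [[-0.348, -0.252, 0.548], [-0.243, 0.123, -0.27], 50]]
```

{"api": "step_arm", "payload": {"plan": [[[0.0, 0.0, 0.0], [-0.019, 0.0, -0.019], 255], [[0.0, 0.0, 0.0], [-0.028, 0.0, -0.07], 255], [[-0.049, -0.036, 0.078], [-0.059, 0.018, -0.099], 50], [[-0.099, -0.072, 0.157], [-0.09, 0.035, -0.128], 50], [[-0.149, -0.108, 0.235], [-0.12, 0.053, -0.156], 50], [[-0.199, -0.144, 0.313], [-0.151, 0.07, -0.185], 50], [[-0.249, -0.18, 0.391], [-0.182, 0.088, -0.213], 50], [[-0.298, -0.216, 0.469], [-0.213, 0.105, -0.242], 50], [[-0.348, -0.252, 0.548], [-0.243, 0.123, -0.27], 50], [[-0.348, -0.252, 0.548], [-0.243, 0.123, -0.27], 50]]}}

```text
time: 37.8
position: [0.4774, -0.2695, 0.0499]
tool_rot: [-3.004, -0.34, -0.669]
ft_force: [0.1, 1.1, 0.2]
grip_width: 0.776
```

```bash
python3 - <<'E'
from mv import *
commit();rep();print(T());b=shot('wrist','w25.png')
c=ctrl.calibration('wrist');np.savez('w25.npz',rvec=c['rvec'],tvec=c['tvec'])
E
```

```text
t 37.8 p [ 0.4774 -0.2695  0.0499] rot [-3.004 -0.34  -0.669] F [0.1 1.1 0.2] g 0.776
T cmd x -0.3725 meas -0.3735 lag 1.01 mm  F along 0.91 lat 0.67
[ 0.46242768 -0.27061987  0.07988639]
```

View pics/w25.png

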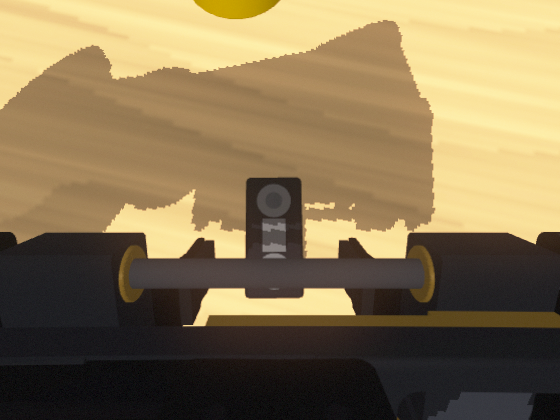

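```bash
python3 - <<'E'
from mv import *
d=np.load('w25.npz');c=ctrl.calibration('wrist');c['rvec']=d['rvec'];c['tvec']=d['tvec']
P=onz(c,[[246.5,179],[301,178],[246.5,240],[303.5,240],[274,178],[275,297]],.028)[:,:2];print(P.round(4))
for i,j in((0,2),(1,3),(4,5)):print(np.degrees(np.arctan2(*(P[i]-P[j])[::-1])))
ctr=(P[4]+P[5])/2;yaw=12.9;e=np.array([np.cos(np.radians(yaw)),np.sin(np.radians(yaw))]);g=ctr-.022*e;print(ctr,g)
g3=np.r_[g,.022]
tplan([(g3,yaw,25,50,3),(g3,yaw,25,255,7)])
E
```

```text
[[ 0.5199 -0.2368]
 [ 0.5294 -0.2747]
 [ 0.4774 -0.2474]
 [ 0.4863 -0.2857]
 [ 0.525  -0.2558]
 [ 0.4449 -0.2751]]
14.041839210000848
14.342673642993548
13.53803764784389
[ 0.48497256 -0.26548438] [ 0.46352781 -0.27039588]
[[[0.0, 0.0, 0.0], [-0.008, 0.0, 0.018], 50], [[-0.001, 0.0, 0.001], [-0.016, 0.0, 0.035], 50], [[-0.001, 0.0, 0.001], [-0.023, 0.0, 0.053], 50], [[-0.001, 0.0, 0.001], [-0.023, 0.0, 0.053], 255], [[-0.001, 0.0, 0.001], [-0.023, 0.0, 0.053], 255], [[-0.001, 0.0, 0.001], [-0.023, 0.0, 0.053], 255], [[-0.001, 0.0, 0.001], [-0.023, 0.0, 0.053], 255], [[-0.001, 0.0, 0.001], [-0.023, 0.0, 0.053], 255], [[-0.001, 0.0, 0.001], [-0.023, 0.0, 0.053], 255], [[-0.001, 0.0, 0.001], [-0.023, 0.0, 0.053], 255]]
```

{"api": "step_arm", "payload": {"plan": [[[0.002, 0.0, -0.005], [-0.008, 0.0, 0.018], 50], [[0.005, 0.0, -0.01], [-0.016, 0.0, 0.035], 50], [[0.007, 0.0, -0.015], [-0.023, 0.0, 0.052], 50], [[0.007, 0.0, -0.015], [-0.023, 0.0, 0.052], 255], [[0.007, 0.0, -0.015], [-0.023, 0.0, 0.052], 255], [[0.007, 0.0, -0.015], [-0.023, 0.0, 0.052], 255], [[0.007, 0.0, -0.015], [-0.023, 0.0, 0.052], 255], [[0.007, 0.0, -0.015], [-0.023, 0.0, 0.052], 255], [[0.007, 0.0, -0.015], [-0.023, 0.0, 0.052], 255], [[0.007, 0.0, -0.015], [-0.023, 0.0, 0.052], 255]]}}

```text
time: 39.1
position: [0.4782, -0.2672, -0.0075]
tool_rot: [-2.995, -0.368, -0.665]
ft_force: [-3.1, 1.4, 6.4]
grip_width: 0.455
```

```bash
python3 - <<'E'
from mv import *
upd([-.023,0,.052]);p,Rc=cmd();json.dump({'p':p.tolist(),'R':(Rc@R.from_rotvec([.007,0,-.015]).as_matrix()).tolist()},open('cmd.json','w'))
rep();t=T();print(t);b=shot('wrist','w26.png')
q=rw('short',-.098,.034)
tplan([(t+[0,0,.02],13.9,25,255,1),(q+[0,0,.01],50.1,25,255,7),(q,50.1,25,255,2)])
E
```

```text
t 39.1 p [ 0.4782 -0.2672 -0.0075] rot [-2.995 -0.368 -0.665] F [-3.1  1.4  6.4] g 0.455
T cmd x -0.3717 meas -0.3713 lag -0.41 mm  F along -0.92 lat 3.31
[ 0.4635856  -0.27057174  0.02303818]
[[[-0.001, 0.0, 0.0], [0.008, 0.0, -0.018], 255], [[0.037, 0.0, -0.081], [0.022, -0.046, -0.012], 255], [[0.076, 0.0, -0.163], [0.036, -0.093, -0.006], 255], [[0.114, 0.0, -0.245], [0.05, -0.139, 0.001], 255], [[0.152, 0.0, -0.327], [0.063, -0.185, 0.007], 255], [[0.19, 0.0, -0.409], [0.077, -0.231, 0.013], 255], [[0.228, 0.0, -0.49], [0.091, -0.278, 0.02], 255], [[0.266, 0.0, -0.572], [0.105, -0.324, 0.026], 255], [[0.266, 0.0, -0.572], [0.102, -0.324, 0.03], 255], [[0.266, 0.0, -0.572], [0.1, -0.324, 0.035], 255]]
```

View pics/w26.png

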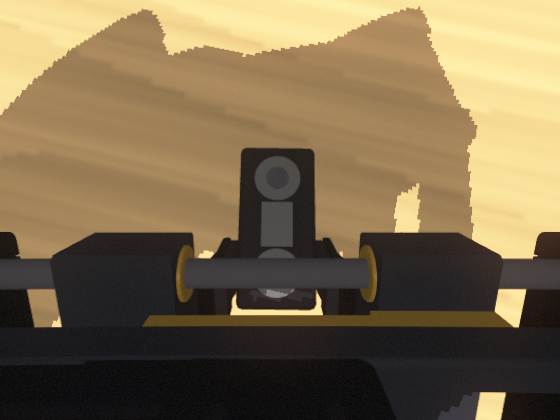

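{"api": "step_arm", "payload": {"plan": [[[-0.001, 0.0, 0.0], [0.008, 0.0, -0.018], 255], [[0.037, 0.0, -0.081], [0.022, -0.046, -0.012], 255], [[0.076, 0.0, -0.163], [0.036, -0.093, -0.006], 255], [[0.114, 0.0, -0.245], [0.05, -0.139, 0.001], 255], [[0.152, 0.0, -0.327], [0.063, -0.185, 0.007], 255], [[0.19, 0.0, -0.409], [0.077, -0.231, 0.013], 255], [[0.228, 0.0, -0.49], [0.091, -0.278, 0.02], 255], [[0.266, 0.0, -0.572], [0.105, -0.324, 0.026], 255], [[0.266, 0.0, -0.572], [0.102, -0.324, 0.03], 255], [[0.266, 0.0, -0.572], [0.1, -0.324, 0.035], 255]]}}

```text
time: 40.4
position: [0.5016, 0.0725, 0.0017]
tool_rot: [-2.629, -1.229, -0.582]
ft_force: [1.5, -0.3, -1.4]
grip_width: 0.457
```

```bash
python3 - <<'E'
from mv import *
commit();rep();print(cmd()[0]);b=shot('wrist','w27.png')
c=ctrl.calibration('wrist');np.savez('w27.npz',rvec=c['rvec'],tvec=c['tvec'])
cv2.imwrite('pics/w27z.png',cv2.resize(b[0:235,160:400,::-1],None,fx=2.5,fy=2.5,interpolation=cv2.INTER_CUBIC));rep()
E
```

```text
t 40.4 p [0.5016 0.0725 0.0017] rot [-2.629 -1.229 -0.582] F [ 1.5 -0.3 -1.4] g 0.457
T cmd x -0.0982 meas -0.0985 lag 0.27 mm  F along 0.71 lat -1.37
[0.50178033 0.0727552  0.00291916]
t 40.45 p [0.5012 0.072  0.0011] rot [-2.629 -1.226 -0.581] F [-0.5 -0.7 -2. ] g 0.461
T cmd x -0.0982 meas -0.0991 lag 0.95 mm  F along -0.86 lat -0.01
```

View pics/w27z.png

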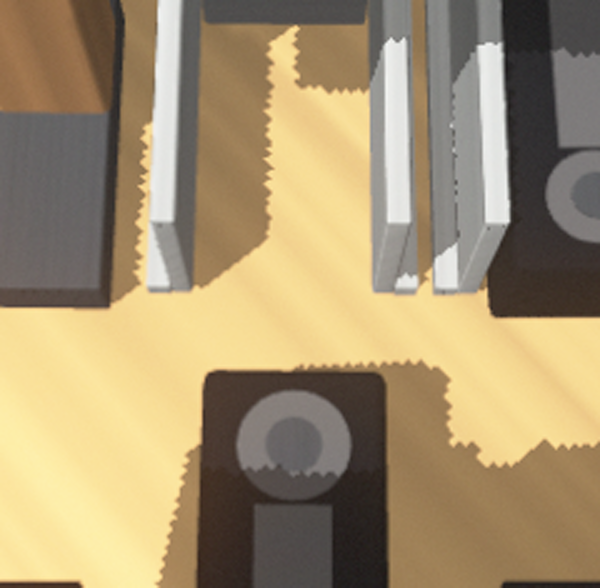

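```bash
python3 - <<'E'
from mv import *
d=np.load('w27.npz');c=ctrl.calibration('wrist');c['rvec']=d['rvec'];c['tvec']=d['tvec']
f=lambda uv,z:(lambda P:np.c_[P@n_-A0,P@l_-B['short']].round(4))(onz(c,np.array(uv)/2.5+[160,0],z))
print(f([[174,221],[388,221]],.034),f([[191,288],[374,288]],0),f([[204,372],[385,372],[198,570],[388,570]],.039),'stop',f([[285,23]],0))
t=T();print(t)
q=lambda x,z:rw('short',x,z,.0008)
tplan([(q(-.085,.026),50.1,25,255,2),(q(-.034,.025),50.1,25,255,4),(q(-.034,.023),50.1,25,255,1),(q(-.034,.023),50.1,25,100,3)])
E
```

```text
[[-0.0006  0.0251]
 [-0.0007 -0.0234]] [[ 0.0011  0.0255]
 [ 0.001  -0.0239]] [[-0.0389  0.0171]
 [-0.039  -0.0212]
 [-0.0812  0.0175]
 [-0.0813 -0.0208]] stop [[0.0834 0.0001]]
[0.49254989 0.06173713 0.03373152]
[[[0.0, 0.0, 0.0], [0.004, 0.0, 0.006], 255], [[0.0, 0.0, 0.0], [0.009, -0.001, 0.013], 255], [[0.0, 0.0, 0.0], [0.02, -0.001, 0.018], 255], [[0.0, 0.0, 0.0], [0.032, -0.001, 0.024], 255], [[0.0, 0.0, 0.0], [0.043, -0.001, 0.029], 255], [[0.0, 0.0, 0.0], [0.054, -0.001, 0.035], 255], [[0.0, 0.0, 0.0], [0.054, -0.001, 0.037], 255], [[0.0, 0.0, 0.0], [0.054, -0.001, 0.037], 100], [[0.0, 0.0, 0.0], [0.054, -0.001, 0.037], 100], [[0.0, 0.0, 0.0], [0.054, -0.001, 0.037], 100]]
```

{"api": "step_arm", "payload": {"plan": [[[0.0, 0.0, 0.0], [0.004, -0.001, 0.006], 255], [[0.0, 0.0, 0.0], [0.009, -0.0025, 0.013], 255], [[0.0, 0.0, 0.0], [0.02, -0.0025, 0.018], 255], [[0.0, 0.0, 0.0], [0.032, -0.0025, 0.024], 255], [[0.0, 0.0, 0.0], [0.043, -0.0025, 0.029], 255], [[0.0, 0.0, 0.0], [0.054, -0.0025, 0.035], 255], [[0.0, 0.0, 0.0], [0.054, -0.0025, 0.037], 255], [[0.0, 0.0, 0.0], [0.054, -0.0025, 0.037], 100], [[0.0, 0.0, 0.0], [0.054, -0.0025, 0.037], 100], [[0.0, 0.0, 0.0], [0.054, -0.0025, 0.037], 100]]}}

```text
time: 41.7
position: [0.5413, 0.1234, -0.0087]
tool_rot: [-2.629, -1.228, -0.582]
ft_force: [1.7, 0.3, -0.3]
grip_width: 0.597
```

```bash
python3 - <<'E'
from mv import *
upd([.054,-.0025,.037]);rep();print(T());b=shot('wrist','w28.png')
c=ctrl.calibration('wrist');np.savez('w28.npz',rvec=c['rvec'],tvec=c['tvec'])
q=lambda x,z:rw('short',x,z,.001)
tplan([(q(-.05,.072),50.1,25,100,2),(q(-.098,.066),50.1,40,255,4),(q(-.087,.024),50.1,40,255,3),(q(-.087,.024),50.1,40,255,1)])
E
```

```text
t 41.7 p [ 0.5413  0.1234 -0.0087] rot [-2.629 -1.228 -0.582] F [ 1.7  0.3 -0.3] g 0.597
T cmd x -0.0336 meas -0.0339 lag 0.33 mm  F along 1.28 lat -1.1
[0.5320713  0.11287172 0.02302816]
[[[0.0, 0.0, 0.0], [0.003, 0.001, -0.026], 100], [[0.0, 0.0, 0.0], [0.006, 0.002, -0.051], 100], [[0.0, 0.065, 0.0], [-0.003, 0.002, -0.055], 255], [[0.0, 0.131, 0.0], [-0.013, 0.002, -0.059], 255], [[0.0, 0.196, 0.0], [-0.022, 0.002, -0.063], 255], [[0.0, 0.262, 0.0], [-0.031, 0.002, -0.067], 255], [[0.0, 0.262, 0.0], [-0.034, 0.002, -0.053], 255], [[0.0, 0.262, 0.0], [-0.037, 0.002, -0.039], 255], [[0.0, 0.262, 0.0], [-0.039, 0.002, -0.025], 255], [[0.0, 0.262, 0.0], [-0.039, 0.002, -0.025], 255]]
```

View pics/w28.png

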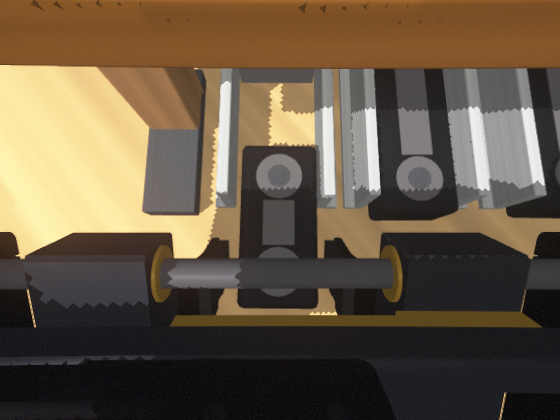

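{"api": "step_arm", "payload": {"plan": [[[0.0, 0.0, 0.0], [0.003, 0.001, -0.026], 100], [[0.0, 0.0, 0.0], [0.006, 0.002, -0.051], 100], [[0.0, 0.065, 0.0], [-0.003, 0.002, -0.055], 255], [[0.0, 0.131, 0.0], [-0.013, 0.002, -0.059], 255], [[0.0, 0.196, 0.0], [-0.022, 0.002, -0.063], 255], [[0.0, 0.262, 0.0], [-0.031, 0.002, -0.067], 255], [[0.0, 0.262, 0.0], [-0.034, 0.002, -0.053], 255], [[0.0, 0.262, 0.0], [-0.037, 0.002, -0.039], 255], [[0.0, 0.262, 0.0], [-0.039, 0.002, -0.025], 255], [[0.0, 0.262, 0.0], [-0.039, 0.002, -0.025], 255]]}}

```text
time: 43.0
position: [0.5129, 0.0885, -0.0027]
tool_rot: [-2.451, -1.147, -0.892]
ft_force: [0.0, -0.6, -0.3]
grip_width: 0.003
```

```bash
python3 - <<'E'
from mv import *
commit();rep();b=shot('wrist','w29.png')
q=rw('short',-.031,.024,.0005)
tplan([(q,50.1,40,255,7),(q,50.1,40,255,3)])
E
```

```text
t 43.0 p [ 0.5129  0.0885 -0.0027] rot [-2.451 -1.147 -0.892] F [ 0.  -0.6 -0.3] g 0.003
T cmd x -0.087 meas -0.0865 lag -0.51 mm  F along -0.47 lat -0.42
[[[0.0, 0.0, 0.0], [0.006, 0.0, 0.005], 255], [[0.0, 0.0, 0.0], [0.012, 0.0, 0.01], 255], [[0.0, 0.0, 0.0], [0.018, 0.0, 0.016], 255], [[0.0, 0.0, 0.0], [0.024, 0.0, 0.021], 255], [[0.0, 0.0, 0.0], [0.03, 0.0, 0.026], 255], [[0.0, 0.0, 0.0], [0.037, 0.0, 0.031], 255], [[0.0, 0.0, 0.0], [0.043, 0.0, 0.036], 255], [[0.0, 0.0, 0.0], [0.043, 0.0, 0.036], 255], [[0.0, 0.0, 0.0], [0.043, 0.0, 0.036], 255], [[0.0, 0.0, 0.0], [0.043, 0.0, 0.036], 255]]
```

View pics/w29.png

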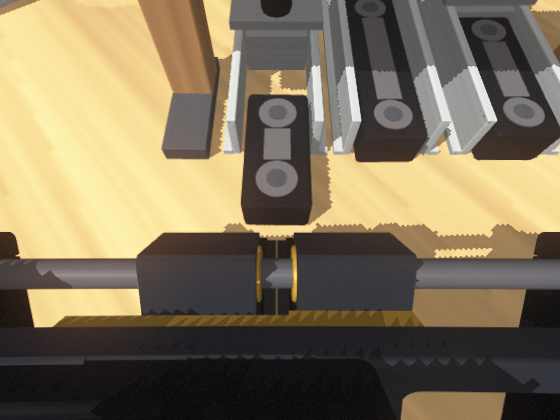

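{"api": "step_arm", "payload": {"plan": [[[0.0, 0.0, 0.0], [0.006, 0.0, 0.005], 255], [[0.0, 0.0, 0.0], [0.012, 0.0, 0.01], 255], [[0.0, 0.0, 0.0], [0.018, 0.0, 0.016], 255], [[0.0, 0.0, 0.0], [0.024, 0.0, 0.021], 255], [[0.0, 0.0, 0.0], [0.03, 0.0, 0.026], 255], [[0.0, 0.0, 0.0], [0.037, 0.0, 0.031], 255], [[0.0, 0.0, 0.0], [0.043, 0.0, 0.036], 255], [[0.0, 0.0, 0.0], [0.043, 0.0, 0.036], 255], [[0.0, 0.0, 0.0], [0.043, 0.0, 0.036], 255], [[0.0, 0.0, 0.0], [0.043, 0.0, 0.036], 255]]}}

```text
time: 44.3
position: [0.5494, 0.1306, -0.0022]
tool_rot: [-2.453, -1.147, -0.893]
ft_force: [0.1, -0.6, 0.2]
grip_width: 0.004
```

```bash
python3 - <<'E'
from mv import *
commit();rep();b=shot('wrist','w30.png')
c=ctrl.calibration('wrist');np.savez('w30.npz',rvec=c['rvec'],tvec=c['tvec'])
cv2.imwrite('pics/w30z.png',cv2.resize(b[50:150,200:460,::-1],None,fx=3,fy=6,interpolation=cv2.INTER_CUBIC))
E
```

```text
t 44.3 p [ 0.5494  0.1306 -0.0022] rot [-2.453 -1.147 -0.893] F [ 0.1 -0.6  0.2] g 0.004
T cmd x -0.0309 meas -0.0308 lag -0.17 mm  F along -0.39 lat -0.47
```

View pics/w30z.png

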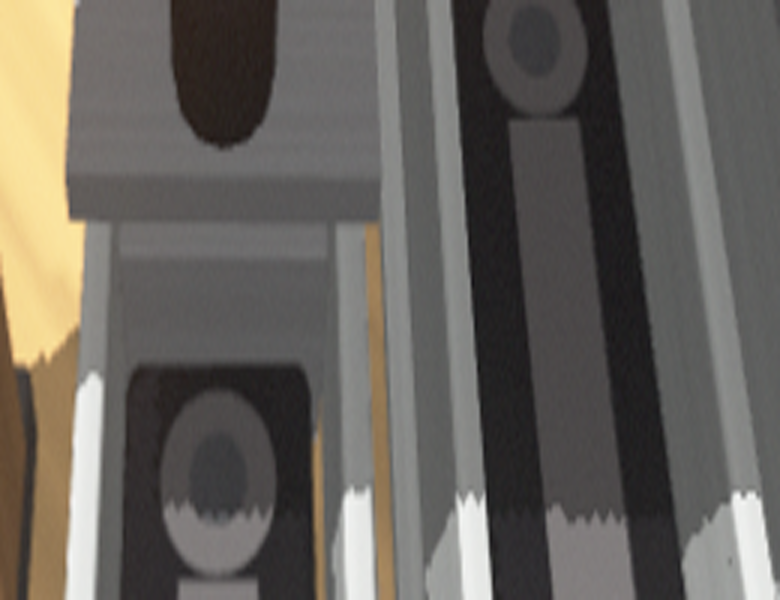

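```bash
python3 - <<'E'
from mv import *
gap(111,93,272,'w30.npz')
E
```

```text
front 0.0696 stop 0.0821 gap 0.0125
```

{"api": "step_arm", "payload": {"plan": [[[0.0, 0.0, 0.0], [0.001, 0.0, 0.0009], 255], [[0.0, 0.0, 0.0], [0.002, 0.0, 0.0017], 255], [[0.0, 0.0, 0.0], [0.003, 0.0, 0.0026], 255], [[0.0, 0.0, 0.0], [0.004, 0.0, 0.0034], 255], [[0.0, 0.0, 0.0], [0.005, 0.0, 0.0043], 255], [[0.0, 0.0, 0.0], [0.006, 0.0, 0.0051], 255], [[0.0, 0.0, 0.0], [0.0065, 0.0, 0.0056], 255], [[0.0, 0.0, 0.0], [0.007, 0.0, 0.006], 255], [[0.0, 0.0, 0.0], [0.007, 0.0, 0.006], 255], [[0.0, 0.0, 0.0], [0.007, 0.0, 0.006], 255]]}}

```text
time: 45.6
position: [0.5554, 0.1379, -0.0022]
tool_rot: [-2.453, -1.148, -0.893]
ft_force: [-0.9, -0.4, -0.6]
grip_width: 0.004
```

```bash
python3 - <<'E'
from mv import *
upd([.007,0,.006]);rep();b=shot('wrist','w31.png')
c=ctrl.calibration('wrist');np.savez('w31.npz',rvec=c['rvec'],tvec=c['tvec'])
cv2.imwrite('pics/w31z.png',cv2.resize(b[70:150,200:350,::-1],None,fx=5,fy=7,interpolation=cv2.INTER_CUBIC))
E
```

```text
t 45.6 p [ 0.5554  0.1379 -0.0022] rot [-2.453 -1.148 -0.893] F [-0.9 -0.4 -0.6] g 0.004
T cmd x -0.0217 meas -0.0213 lag -0.42 mm  F along -0.89 lat 0.48
```

View pics/w31z.png

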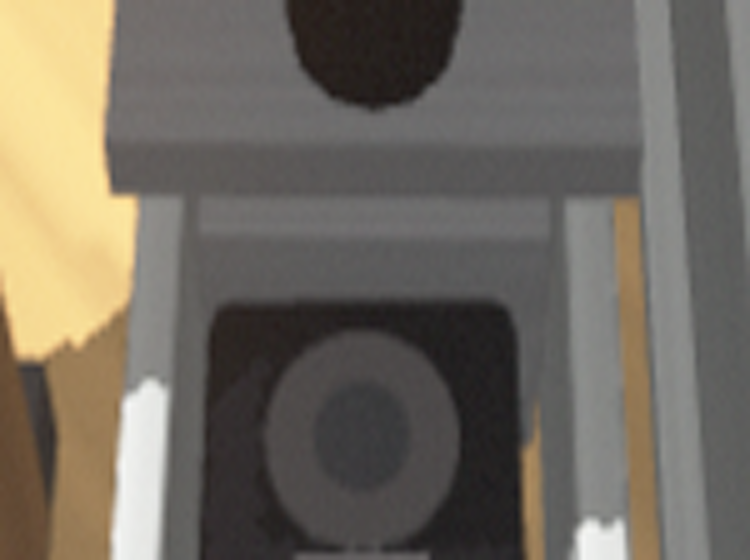

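```bash
python3 - <<'E'
from mv import *
gap(112.9,103.9,272,'w31.npz')
E
```

```text
front 0.0775 stop 0.0821 gap 0.0047
```

{"api": "step_arm", "payload": {"plan": [[[0.0, 0.0, 0.0], [0.0003, 0.0, 0.0003], 255], [[0.0, 0.0, 0.0], [0.0006, 0.0, 0.0005], 255], [[0.0, 0.0, 0.0], [0.0009, 0.0, 0.0008], 255], [[0.0, 0.0, 0.0], [0.0012, 0.0, 0.001], 255], [[0.0, 0.0, 0.0], [0.0015, 0.0, 0.0013], 255], [[0.0, 0.0, 0.0], [0.0018, 0.0, 0.0015], 255], [[0.0, 0.0, 0.0], [0.0018, 0.0, 0.0015], 255], [[0.0, 0.0, 0.0], [0.0018, 0.0, 0.0015], 255], [[0.0, 0.0, 0.0], [0.0018, 0.0, 0.0015], 255], [[0.0, 0.0, 0.0], [0.0018, 0.0, 0.0015], 255]]}}

```text
time: 46.9
position: [0.5569, 0.1397, -0.0022]
tool_rot: [-2.453, -1.148, -0.893]
ft_force: [-0.5, -0.7, -0.3]
grip_width: 0.012
```

```bash
python3 - <<'E'
from mv import *
upd([.0018,0,.0015]);rep();b=shot('wrist','w32.png')
c=ctrl.calibration('wrist');np.savez('w32.npz',rvec=c['rvec'],tvec=c['tvec'])
cv2.imwrite('pics/w32z.png',cv2.resize(b[70:150,200:350,::-1],None,fx=5,fy=7,interpolation=cv2.INTER_CUBIC))
E
```

```text
t 46.9 p [ 0.5569  0.1397 -0.0022] rot [-2.453 -1.148 -0.893] F [-0.5 -0.7 -0.3] g 0.012
T cmd x -0.0194 meas -0.019 lag -0.41 mm  F along -0.87 lat -0.03
```

View pics/w32z.png

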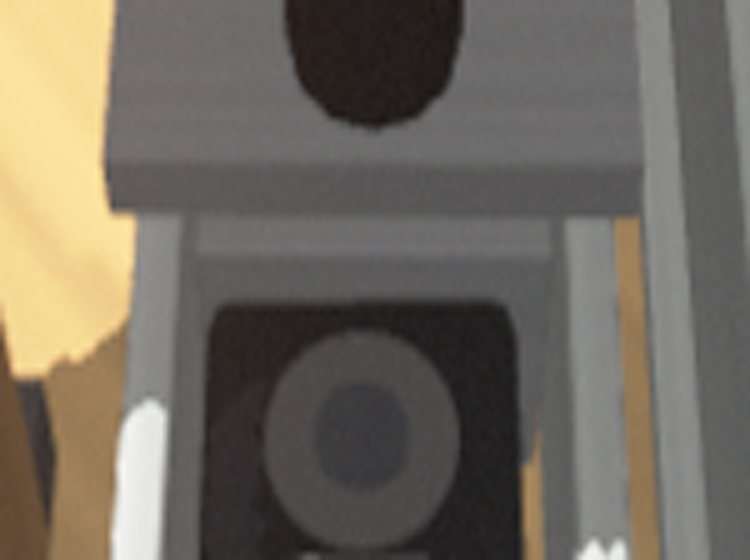

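{"api": "step_arm", "payload": {"plan": [[[0.0, 0.0, 0.0], [0.0002, 0.0, 0.0002], 255], [[0.0, 0.0, 0.0], [0.0004, 0.0, 0.0003], 255], [[0.0, 0.0, 0.0], [0.0006, 0.0, 0.0005], 255], [[0.0, 0.0, 0.0], [0.0008, 0.0, 0.0006], 255], [[0.0, 0.0, 0.0], [0.0008, 0.0, 0.0006], 255], [[0.0, 0.0, 0.0], [0.0008, 0.0, 0.0006], 255], [[0.0, 0.0, 0.0], [0.0008, 0.0, 0.0006], 255], [[0.0, 0.0, 0.0], [0.0008, 0.0, 0.0006], 255], [[0.0, 0.0, 0.0], [0.0008, 0.0, 0.0006], 255], [[0.0, 0.0, 0.0], [0.0008, 0.0, 0.0006], 255]]}}

```text
time: 48.2
position: [0.5575, 0.1404, -0.0022]
tool_rot: [-2.453, -1.148, -0.893]
ft_force: [-0.3, -0.8, 0.0]
grip_width: 0.004
```

```bash
python3 - <<'E'
from mv import *
gap(112.9,106.7,272,'w32.npz');upd([.0008,0,.0006]);rep()
E
```

```text
front 0.0798 stop 0.0821 gap 0.0023
t 48.2 p [ 0.5575  0.1404 -0.0022] rot [-2.453 -1.148 -0.893] F [-0.3 -0.8  0. ] g 0.004
T cmd x -0.0184 meas -0.018 lag -0.39 mm  F along -0.83 lat -0.27
```

Not yet in contact; another small step.

{"api": "step_arm", "payload": {"plan": [[[0.0, 0.0, 0.0], [0.0002, 0.0, 0.0001], 255], [[0.0, 0.0, 0.0], [0.0003, 0.0, 0.0003], 255], [[0.0, 0.0, 0.0], [0.0005, 0.0, 0.0004], 255], [[0.0, 0.0, 0.0], [0.0005, 0.0, 0.0004], 255], [[0.0, 0.0, 0.0], [0.0005, 0.0, 0.0004], 255], [[0.0, 0.0, 0.0], [0.0005, 0.0, 0.0004], 255], [[0.0, 0.0, 0.0], [0.0005, 0.0, 0.0004], 255], [[0.0, 0.0, 0.0], [0.0005, 0.0, 0.0004], 255], [[0.0, 0.0, 0.0], [0.0005, 0.0, 0.0004], 255], [[0.0, 0.0, 0.0], [0.0005, 0.0, 0.0004], 255]]}}

```text
time: 49.45
position: [0.5579, 0.1409, -0.0023]
tool_rot: [-2.453, -1.148, -0.893]
ft_force: [-2.3, -2.6, -0.1]
grip_width: 0.001
```

```bash
python3 - <<'E'
from mv import *
upd([.0005,0,.0004]);rep()
E
```

```text
t 49.45 p [ 0.5579  0.1409 -0.0023] rot [-2.453 -1.148 -0.893] F [-2.3 -2.6 -0.1] g 0.001
T cmd x -0.0177 meas -0.0174 lag -0.33 mm  F along -3.49 lat 0.14
```

```bash
python3 - <<'E'
from mv import *
b=shot('wrist','w33.png');c=ctrl.calibration('wrist');np.savez('w33.npz',rvec=c['rvec'],tvec=c['tvec'])
q=lambda x,z:rw('short',x,z,.0)
e=rw('long',-.075,.07)
tplan([(q(-.05,.026),50.1,40,255,2),(q(-.08,.07),50.1,40,255,2),(e,50.1,45,255,4),(e,50.1,45,255,2)])
E
```

```text
[[[0.0, 0.0, 0.0], [-0.012, 0.0, -0.011], 255], [[0.0, 0.0, 0.0], [-0.024, 0.001, -0.022], 255], [[0.0, 0.0, 0.0], [-0.021, 0.001, -0.048], 255], [[0.0, 0.0, 0.0], [-0.018, 0.001, -0.075], 255], [[0.0, 0.021, 0.0], [-0.017, 0.02, -0.074], 255], [[0.0, 0.043, 0.0], [-0.015, 0.038, -0.073], 255], [[0.0, 0.065, 0.0], [-0.013, 0.057, -0.073], 255], [[0.0, 0.087, 0.0], [-0.012, 0.076, -0.072], 255], [[0.0, 0.087, 0.0], [-0.012, 0.076, -0.072], 255], [[0.0, 0.087, 0.0], [-0.012, 0.076, -0.072], 255]]
```

{"api": "step_arm", "payload": {"plan": [[[0.0, 0.0, 0.0], [-0.012, 0.0, -0.011], 255], [[0.0, 0.0, 0.0], [-0.024, 0.001, -0.022], 255], [[0.0, 0.0, 0.0], [-0.021, 0.001, -0.048], 255], [[0.0, 0.0, 0.0], [-0.018, 0.001, -0.075], 255], [[0.0, 0.021, 0.0], [-0.017, 0.02, -0.074], 255], [[0.0, 0.043, 0.0], [-0.015, 0.038, -0.073], 255], [[0.0, 0.065, 0.0], [-0.013, 0.057, -0.073], 255], [[0.0, 0.087, 0.0], [-0.012, 0.076, -0.072], 255], [[0.0, 0.087, 0.0], [-0.012, 0.076, -0.072], 255], [[0.0, 0.087, 0.0], [-0.012, 0.076, -0.072], 255]]}}

```text
time: 50.75
position: [0.5801, 0.051, 0.0455]
tool_rot: [-2.387, -1.119, -0.989]
ft_force: [-0.2, 0.5, -0.2]
grip_width: 0.001
```

```bash
python3 - <<'E'
from mv import *
commit();rep();b=shot('wrist','w34.png');c=ctrl.calibration('wrist');np.savez('w34.npz',rvec=c['rvec'],tvec=c['tvec'])
cv2.imwrite('pics/w34z.png',cv2.resize(b[0:150,130:430,::-1],None,fx=2.6,fy=4,interpolation=cv2.INTER_CUBIC))
a=ctrl.get_image('side');cv2.imwrite('pics/s34.png',cv2.resize(a[190:330,150:350,::-1],None,fx=4,fy=4,interpolation=2))
E
```

```text
t 50.75 p [0.5801 0.051  0.0455] rot [-2.387 -1.119 -0.989] F [-0.2  0.5 -0.2] g 0.001
T cmd x -0.0754 meas -0.0744 lag -1.05 mm  F along 0.29 lat 0.46
```

View pics/w34z.png

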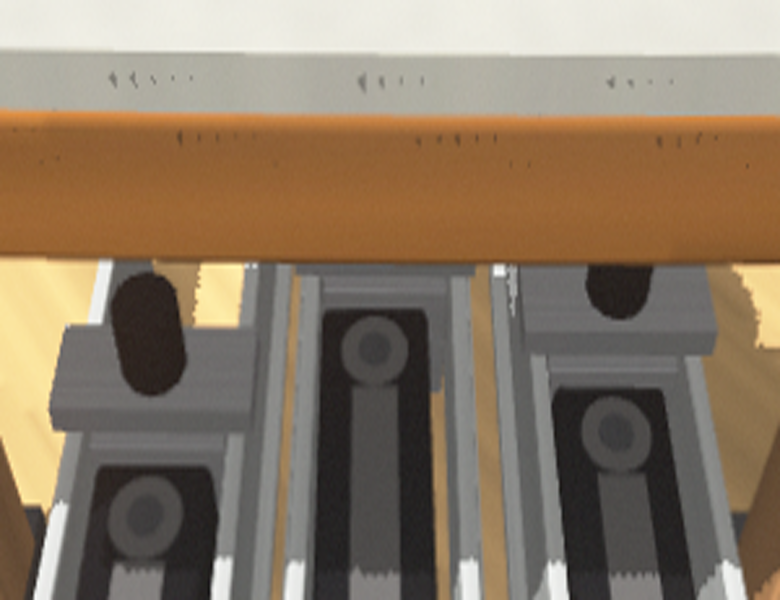

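View pics/s34.png

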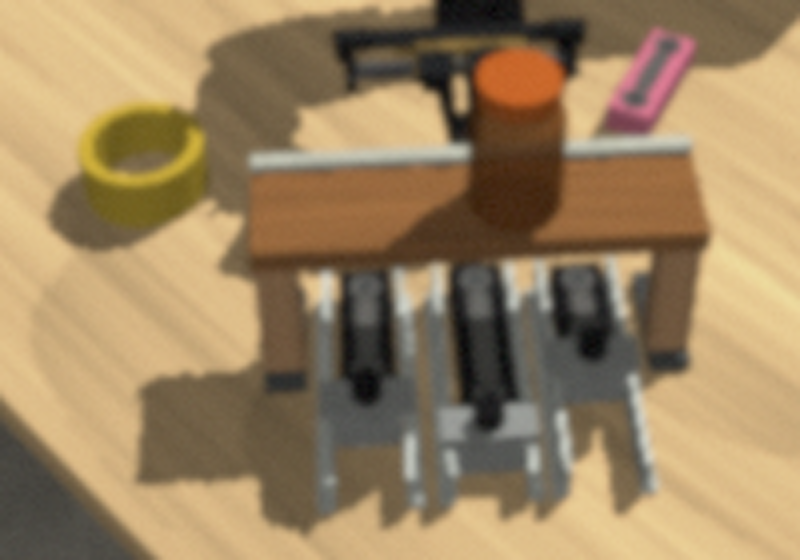

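```bash
python3 - <<'E'
from mv import *
b=cv2.imread('pics/w34.png',0).astype(float)
for n,u in(('short',(168,205)),('long',(262,288)),('mid',(355,380))):
    print(n,[(i,int(b[i,u[0]:u[1]].mean())) for i in range(64,122)])
im=cv2.imread('pics/w34.png');cv2.imwrite('pics/w34y.png',np.hstack([cv2.resize(im[y:y+40,x:x+60],(260,560),interpolation=cv2.INTER_CUBIC) for x,y in((155,90),(245,60),(338,75))]))
E
```

```text
short [(64, 93), (65, 109), (66, 136), (67, 133), (68, 120), (69, 104), (70, 96), (71, 88), (72, 82), (73, 80), (74, 77), (75, 74), (76, 72), (77, 70), (78, 69), (79, 67), (80, 65), (81, 61), (82, 58), (83, 56), (84, 58), (85, 58), (86, 58), (87, 58), (88, 57), (89, 57), (90, 58), (91, 59), (92, 62), (93, 64), (94, 66), (95, 68), (96, 74), (97, 82), (98, 91), (99, 106), (100, 110), (101, 109), (102, 101), (103, 95), (104, 93), (105, 93), (106, 93), (107, 93), (108, 105), (109, 110), (110, 109), (111, 114), (112, 104), (113, 96), (114, 96), (115, 97), (116, 62), (117, 37), (118, 38), (119, 45), (120, 52), (121, 56)]
long [(64, 98), (65, 77), (66, 90), (67, 92), (68, 93), (69, 108), (70, 110), (71, 108), (72, 117), (73, 102), (74, 95), (75, 95), (76, 96), (77, 50), (78, 34), (79, 45), (80, 55), (81, 61), (82, 65), (83, 65), (84, 65), (85, 66), (86, 65), (87, 65), (88, 66), (89, 65), (90, 66), (91, 68), (92, 66), (93, 63), (94, 58), (95, 50), (96, 52), (97, 59), (98, 61), (99, 61), (100, 61), (101, 61), (102, 61), (103, 60), (104, 60), (105, 61), (106, 61), (107, 61), (108, 61), (109, 62), (110, 61), (111, 61), (112, 61), (113, 61), (114, 61), (115, 61), (116, 61), (117, 62), (118, 62), (119, 62), (120, 63), (121, 63)]
mid [(64, 100), (65, 79), (66, 51), (67, 37), (68, 37), (69, 36), (70, 35), (71, 35), (72, 35), (73, 38), (74, 40), (75, 44), (76, 49), (77, 57), (78, 68), (79, 86), (80, 108), (81, 108), (82, 106), (83, 92), (84, 92), (85, 92), (86, 91), (87, 92), (88, 96), (89, 108), (90, 109), (91, 106), (92, 116), (93, 97), (94, 94), (95, 95), (96, 83), (97, 44), (98, 33), (99, 42), (100, 54), (101, 62), (102, 66), (103, 67), (104, 67), (105, 66), (106, 66), (107, 66), (108, 66), (109, 67), (110, 67), (111, 67), (112, 70), (113, 71), (114, 68), (115, 64), (116, 58), (117, 48), (118, 53), (119, 61), (120, 64), (121, 64)]
```

View pics/w34y.png

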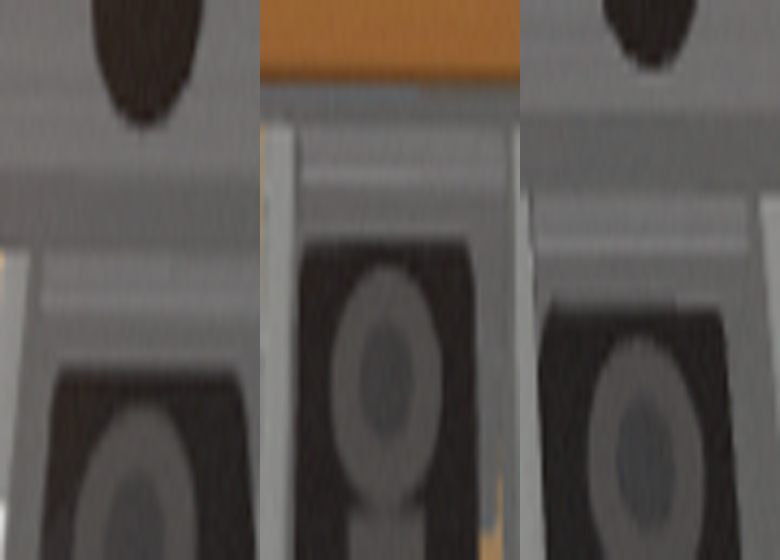

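```bash
python3 - <<'E'
from mv import *
gap(116.0,112.2,185,'w34.npz');gap(76.9,72.9,275,'w34.npz');gap(96.6,92.7,367,'w34.npz')
st()
E
```

```text
front 0.0806 stop 0.0820 gap 0.0014
front 0.1349 stop 0.1368 gap 0.0019
front 0.1065 stop 0.1081 gap 0.0016
t 50.85 p [0.5799 0.0508 0.0453] rot [-2.388 -1.12  -0.988] F [-0.2  0.   0.2] g 0.002
```

```bash
python3 - <<'E'
from bench import ctrl
print(ctrl.close_job(), ctrl.get_state()['time'])
E
```

```text
the job is handed in; nothing more can be done
the job is handed in; nothing more can be done
```

All three struts are lying flat in their own rows and touching their stops, and the job was handed in at about 51 s of the 72 s. I worked in the order mid, long, short. For each one I gripped the strut, set its nose into the row mouth, then pushed it home from behind with the closed fingertips tilted under the shelf.

**Stop contact:** I pushed in steps of about 0.3 to 2 mm near each stop. The along-row force, 1 N or less beforehand, rose to about 4 N for the mid and roughly 2–4 N for the long and short. All are well under the 14 N limit. The estimated stop positions stayed the same to within about 1 mm: 108 mm for mid, 136.5 mm for long and 82 mm for short.

**Final wrist picture:** The apparent gap at the top edge was 1.4 mm (short), 1.9 mm (long) and 1.6 mm (mid). That is roughly what I read while the mid and long were pressed on their stops, so I take it as edge rounding. The long strut reads slightly wider than its 1.1 mm at contact. I judged this to be pixel noise and did not nudge it again.

**Not touched:** I never touched or aimed at the jar, tape, tub or pink strut. The last side picture shows the jar, tape and pink strut where they were; the tub was outside that crop.

**Problem along the way:** The fingertips proved to be about 34 mm shorter than the stated tool frame. My first two grasps of the mid strut therefore closed above it without moving it. I corrected for this from the pictures, and every later grasp held.

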